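# Fish the parts basket out of the pickling tank with the hook rod

## Robot

A 7-joint arm with a two-finger parallel gripper is mounted at the origin on the work surface; the furniture and walls round the work are solid. World frame = base frame: x ahead of the robot, y to its left, z up, the work surface at z = 0. Lengths are in m, angles in rad, forces in N, time in s.
With the tool pointing down it reaches from about 0.4 to 0.85 m from the base axis. Payload 10.4 kg.
Tool frame: the origin (TCP) lies at the very end of the fingers, on their centre line; the grasp point (between the pads) lies 19 mm behind it; z points along the fingers, y is the direction in which the jaws open and shut (so a half turn about z gives the same grasp; the last joint's range is limited). The gripper opens to 87 mm and grips with 3 to 60 N. Pads are 19 mm wide; open, the fingers measure 117 mm over their backs; the gripper's body (75 mm by 190 mm) begins 51 mm behind the grasp point.
Start: joints at [-1.322, 0.332, -0.065, 1.46, 0.022, 1.35, -0.088], TCP at [0.168, 0.602, 0.183] pointing down, gripper open.
Joint ranges: [-2.6, 2.6], [-0.5, 2.12], [-1.47, 1.34], [0.16, 2.42], [-1.27, 4.41], [0.06, 2.06], [-2.6, 2.6]. Speed limits (rad/s): [2.22, 2.22, 2.79, 2.79, 3.14, 3.14, 3.14].

## Interface

Orientations are given as a unit quaternion [x, y, z, w].
In Python, from bench import read_state, imaging, r gives the robot as it stands. The module is installed in compiled form; this text tells all that it offers.
- The arm moves only by the tool move_arm, never from a script. Its argument "series" is a list of rows, each a list of 4 numbers: the shift along the tool's x, y, z in m, then the turn about the tool's z in rad. In form: [[x, y, z, roll], ...]. A call has 1 to 20 rows; each row is the pose to reach, as a shift and turn from the pose commanded when the call began, along the tool's axes at that moment; what a row does not reach only later rows make up. A row lasts 1/10 s, in which the tool goes at most 50 mm and 8.59 degrees, less where a joint would pass 70% of its speed; a pose out of reach is approached as far as the arm can. A call with a gripper value outside its range is refused whole. "claw" is the gripper's target within -1 to 1 (fully open at 1, half-way at 0, shut at -1), set as the call begins (left out, the last holds). The fingers move at their own pace and stop on an object; "newtons" is the grip in N (left out, the last holds). Time passes only in rows, so rows that repeat a pose let the fingers close. It gives the time, the measured TCP pose, the force and the opening at its end, in the units of the state.
- read_state(): the state, without advancing time (a new reading comes with each control period).
- imaging.camera(name): name is "scene" or "top" or "wrist"; returns (picture, depth): 384x512x3 uint8, red, green, blue; 384x512 float32, m along the optical axis (not along the pixel's ray), 0 where there is no reading.
- imaging.get_calibration(name): a dict with "camera_matrix" (3x3 intrinsics, pixels), "k1" (the pictures are not rectified: a ray, as slopes to the right and down, at radius r is drawn at 1 + k1 r^2 times it, then the intrinsics apply), "R" (3x3) and "t" (3): a world point X has camera coordinates R X + t. Camera axes: x right, y down, z forward; pixel columns grow to the right and rows downward; lengths in m; the calibration is good to about 2 mm. A picture is of the moment at which its call begins: read the wrist's pose just before it. get_calibration takes no time and is no camera call; for the wrist camera it gives the pose at the moment of the call.
- r.close_job(): hands the job in, once; it reports no verdict.
The state is a dict: "time": time; "joint_positions": joint angles; "joint_vel": joint speeds; "joint_torque": joint torques, N m; "ee_pos": TCP position; "eef_rot": TCP orientation; "ft_force": force on the tool from outside, world axes, zero at the start; "torque": the same for the moment, N m; "width": finger opening in m.
Only numpy, scipy, OpenCV 4.12 (cv2) and the standard library are available. Lean on these libraries where they do the work, as an engineer would, in place of code of your own. Each camera call takes 0.05 s, during which the arm holds its last target.

## Task

The pickling tank is drained and the parts basket still hangs deep inside it, too deep and narrow for the gripper. Take the hook rod out of its sleeve, catch the basket's cross bar with the hook, draw it gently along its rails toward the open end until it comes up against the stop, ease it back a little from under the stop's lip, and lift it out. Hang the basket on the forks of the drip stand and put the rod back down in its sleeve, without straining the rails, touching the basket with the gripper or disturbing the things standing about.

Things in the scene. Friction and masses are not known exactly. Their poses are not given: they have to be found in the camera images.
- tank: Fixed tall clear box, open at the top, on a 162x98x8 mm grey base plate. Inside 124 mm (x) by 60 mm (y), walls 4 mm, rim 130 mm above the table; a rim band makes it 140x76 mm outside. Origin: centre of its underside; z up; its -x side looks roughly to the robot. Two equal dark hanger rails on its long inner walls carry the ends of the basket's bar. Over 12 N on basket or tank is too much.
- tank_channel (a point): Middle of the tank at the height of the bar in the rails, 65 mm above the table; tank axes. Each rail is a level channel along x, 20 to 30 mm to either side (40 mm free between them), with a floor, 3 mm of play over the bar, then a keeper 6 mm thick that stops it being lifted. Only at the -x end is there a way up and out. The rails' closed back ends lie 41 mm to +x of the middle of the way out.
- tank_wayout (a point): Usual middle of the way out: a gap 10 mm long in x, open upward, between the keeper's end and the lip of an upright stop. The real gap lies up to 13 mm from here along x, not measured but found by feel: draw the bar to -x until it meets the stop; there its centre is 3.5 mm past the gap's middle and the lip (top 77 mm above the table) is over it: ease back, then lift. Bar play in the gap 4 mm.
- tank_rim (a point): Centre of the tank's mouth, level with the rim; axes as the tank's.
- basket: Loose steel parts basket, 63 to 126 g: a round bar 6 mm thick, 56 mm long, along its y; under it two 3.6 mm wires at y = -11 and +11 mm (18 mm free between) carry an open basket 28 (x) by 27 mm (y), rim 32 mm and underside 46 mm below the bar. Origin: bar centre; z up. At first the bar lies in the rails, parallel to the tank's y, 10 to 34 mm to +x of the middle of the real way out.
- hook_rod: Loose rod, 110 g, upright in the sleeve at first. Origin: where the centre of a 6 mm bar sits in the hook's V; z up the rod, x from the hook's mouth to the shank. Steel shank 5 (x) by 10 mm (y) at x = +9 mm; the V's sides slope 48 degrees, lowest point z = -12 mm. Wooden flange 48x34x6 mm, centred on x = 0, underside at z = +105 mm; handle on it at x = +9 mm.
- hook_lip (a point): End of the hook's free lip: the strip reaches about 2 mm further out (to x = -14 mm) and up (to z = +8 mm) in the rod's frame; 10 mm wide in y. To pass under a bar the lip must be wholly below it.
- rod_grip (a point): Middle of the wooden handle, 18x18 mm and 50 mm tall (z = +111 to +161 mm in the rod's frame); this point is at (9, 0, 140) mm there.
- sleeve: Fixed wooden sleeve for the rod on a 90x80 mm base, 130 mm high, inside 32 (x) by 20 mm (y), walls 4 mm, inner floor 10 mm above the table. Origin: centre of its underside. The rod hangs in it with its flange resting on the mouth, rod origin 25 mm above the table on the sleeve's axis, rod x along the sleeve's x at first.
- sleeve_mouth (a point): Centre of the sleeve's mouth, 130 mm above the table.
- stand: Fixed wooden drip stand on a 90x90 mm base, with two equal upright forks 12 mm wide, y from 18 to 30 mm either side of the middle, each ending in a 90 degree V open upward and along y (about 25 mm wide at the mouth, tops about 99 mm above the table). Origin: centre of its underside.
- stand_seat (a point): Where the centre of the basket's bar rests when its ends lie in both forks, 88 mm above the table; y along the bar.
- glass_dish: Bystander: eight-sided glass dish, 67x67x18 mm; origin at its underside's centre.
- spool_blue: Bystander: upright thread spool, 51 mm across, 60 mm high; origin at its underside's centre.
- cream_jar: Bystander: low round jar, 45 mm across, 17 mm high; origin at its underside's centre.
There are look-alikes about, which are no part of the job. What is shaped like the basket but green is not meant.

How it is judged:
On the way:
1. the basket hangs on the hook, clear above the tank's rim (height (world z) of basket above 0.165 m and contact force between hook_rod and basket above 0.2 N and distance between hook_rod and basket below 0.012 m), for 0.1 s.
At the end, for the whole second after the job is handed in: The basket hangs at rest by its bar in both stand forks (bar centre within 9 mm of the seat, bar within 0.15 rad of its y), free of the rod; the rod is at rest in its sleeve, flange on the mouth (origin within 10 mm of the middle, under 29 mm high, tilt under 0.1 rad) (distance between basket and stand_seat below 0.009 m and angle between the y axis of basket and the y axis of stand_seat, either way round below 0.15 rad and linear speed of each of basket, hook_rod below 0.03 m/s and contact force between hook_rod and basket below 0.01 N and horizontal distance between hook_rod and sleeve_mouth below 0.01 m and height (world z) of hook_rod below 0.029 m and angle between hook_rod's own z axis and vertical below 0.1 rad); the robot touches nothing.
It fails at once if the hook pulls or presses the basket with more than 12 N (contact force between hook_rod and basket above 12 N).
It fails at once if the rod presses the tank with more than 12 N (contact force between hook_rod and tank above 12 N).
It fails at once if the gripper touches the basket (contact force between the fingers and basket above 0.3 N).
It fails at once if a bystander is moved more than 20 mm (distance of any of glass_dish, spool_blue, cream_jar from where it was at the start of the episode above 0.02 m).
It also fails if it takes over 72 s, if anything falls off the work surface, if the arm or the gripper's body presses on something with over 40 N, if the wrist force passes 120 N, or if a joint passes its speed limit or range.

## Working session

There is one attempt and no reset: what is moved stays moved. The work goes in short steps, Python scripts to look and compute and a tool call to move; the robot and the scene stay as the last step left them, time stands still between calls to the robot, and variables do not carry over. Pictures are saved under pics/ and viewed, and the job is handed in when it is done.

Besides the shell and the picture viewer there is one more tool, called after ">>>" by a JSON object that holds its "api" and its "payload". move_arm: Moves the arm, as the interface text tells. Its arguments: {"type":"object","properties":{"series":{"type":"array","items":{"type":"array","items":{"type":"number"}}},"claw":{"type":"number"},"newtons":{"type":"number"}},"required":["series"]}

```bash
mkdir -p pics; python3 - <<'E'
from bench import read_state, imaging, r
import cv2, numpy as np
s=read_state()
for k,v in s.items(): print(k,np.round(v,4))
for n in ["scene","top","wrist"]:
    p,d=imaging.camera(n); c=imaging.get_calibration(n)
    cv2.imwrite(f"pics/{n}0.png",p[:,:,::-1]); np.savez(f"{n}0.npz",p=p,d=d,K=c["camera_matrix"],k1=c["k1"],R=c["R"],t=c["t"])
    print(n,np.round(c["camera_matrix"],1).tolist(),c["k1"],np.round(c["R"],3).tolist(),np.round(c["t"],3), "C",np.round(-np.array(c["R"]).T@c["t"],3))
E
```

```text
time 0.0
joint_positions [-1.3216  0.3329 -0.0647  1.461   0.0216  1.3499 -0.0885]
joint_vel [ 0.0001  0.0002 -0.0017 -0.0007 -0.0025 -0.0008 -0.0015]
joint_torque [-1.70000e-03 -6.23242e+01  2.37000e-02 -3.89896e+01 -6.15000e-02
  3.98000e-02  2.00000e-04]
ee_pos [0.1677 0.6016 0.1825]
eef_rot [ 1.355e-01  9.908e-01 -7.000e-04 -0.000e+00]
ft_force [0.3136 0.4646 0.2646]
torque [ 0.0326 -0.0388  0.008 ]
width 0.0871
scene [[368.8, 0.0, 254.7], [0.0, 368.8, 189.9], [0.0, 0.0, 1.0]] 0.02035829446575684 [[-0.825, -0.565, 0.004], [-0.421, 0.609, -0.672], [0.378, -0.556, -0.741]] [0.337 0.359 0.702] C [0.164 0.362 0.76 ]
top [[400.5, 0.0, 255.8], [0.0, 400.5, 194.4], [0.0, 0.0, 1.0]] 0.007473984280665049 [[-0.019, -1.0, -0.019], [-0.984, 0.022, -0.177], [0.178, 0.015, -0.984]] [-0.075  0.494  0.908] C [ 0.323 -0.1    0.98 ]
wrist [[317.1, 0.0, 250.5], [0.0, 317.1, 196.1], [0.0, 0.0, 1.0]] -0.08861642908350828 [[0.268, 0.963, -0.001], [0.935, -0.26, 0.241], [0.232, -0.066, -0.971]] [-0.625 -0.029  0.389] C [0.105 0.62  0.384]
```

View pics/scene0.png

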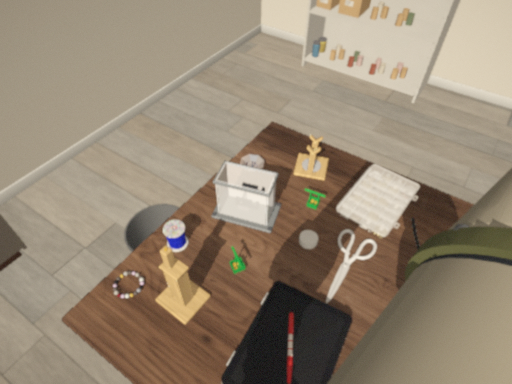

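View pics/top0.png

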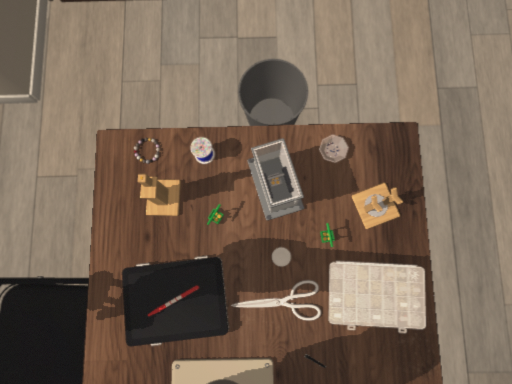

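View pics/wrist0.png

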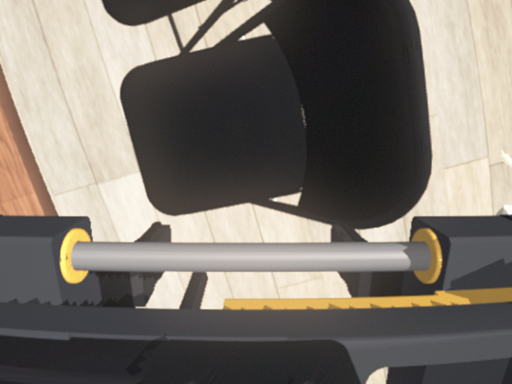

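```bash
cat > h.py <<'E'
import numpy as np, cv2
class V:
    def __init__(s,f):
        z=np.load(f); s.p=z["p"];s.d=z["d"];s.K=z["K"];s.k=np.array([float(z["k1"]),0,0,0]);s.R=z["R"];s.t=z["t"];s.C=-s.R.T@s.t
    def rays(s,uv):
        n=cv2.undistortPoints(np.array(uv,float).reshape(-1,1,2),s.K,s.k).reshape(-1,2)
        return np.c_[n,np.ones(len(n))]
    def plane(s,uv,z):
        w=s.rays(uv)@s.R
        return s.C+w*((z-s.C[2])/w[:,2])[:,None]
    def proj(s,X):
        return cv2.projectPoints(np.array(X,float).reshape(-1,1,3),cv2.Rodrigues(s.R)[0],s.t,s.K,s.k)[0].reshape(-1,2)
    def cloud(s):
        h,w=s.d.shape; v,u=np.mgrid[:h,:w]
        r=s.rays(np.c_[u.ravel(),v.ravel()])*s.d.reshape(-1,1)
        return ((r-s.t)@s.R).reshape(h,w,3)
def snap(n,tag):
    from bench import imaging
    c=imaging.get_calibration(n);p,d=imaging.camera(n)
    np.savez(f"{tag}.npz",p=p,d=d,K=c["camera_matrix"],k1=c["k1"],R=c["R"],t=c["t"])
    cv2.imwrite(f"pics/{tag}.png",p[:,:,::-1]); return V(f"{tag}.npz")
def crop(v,x0,y0,x1,y1,k,out):
    im=cv2.resize(v.p[y0:y1,x0:x1,::-1],None,fx=k,fy=k,interpolation=cv2.INTER_CUBIC)
    for u in range((x0+9)//10*10,x1,10):
        cv2.line(im,(int((u-x0+.5)*k),0),(int((u-x0+.5)*k),6),(0,255,255),1)
        if u%20==0: cv2.putText(im,str(u),(int((u-x0)*k),16),0,.4,(0,255,255),1)
    for w in range((y0+9)//10*10,y1,10):
        cv2.line(im,(0,int((w-y0+.5)*k)),(6,int((w-y0+.5)*k)),(0,255,255),1)
        if w%20==0: cv2.putText(im,str(w),(8,int((w-y0)*k)),0,.4,(0,255,255),1)
    cv2.imwrite("pics/"+out,im)
E
python3 - <<'E'
from h import *
t=V("top0.npz"); s=V("scene0.npz")
crop(t,125,120,225,225,7,"t_sleeve.png")
crop(t,240,130,320,225,6,"t_tank.png")
crop(t,310,130,420,255,4,"t_stand.png")
crop(s,190,140,340,240,5,"s_tank.png")
crop(s,100,210,220,330,4,"s_sleeve.png")
E
```

```text
(no output)
```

View pics/t_sleeve.png

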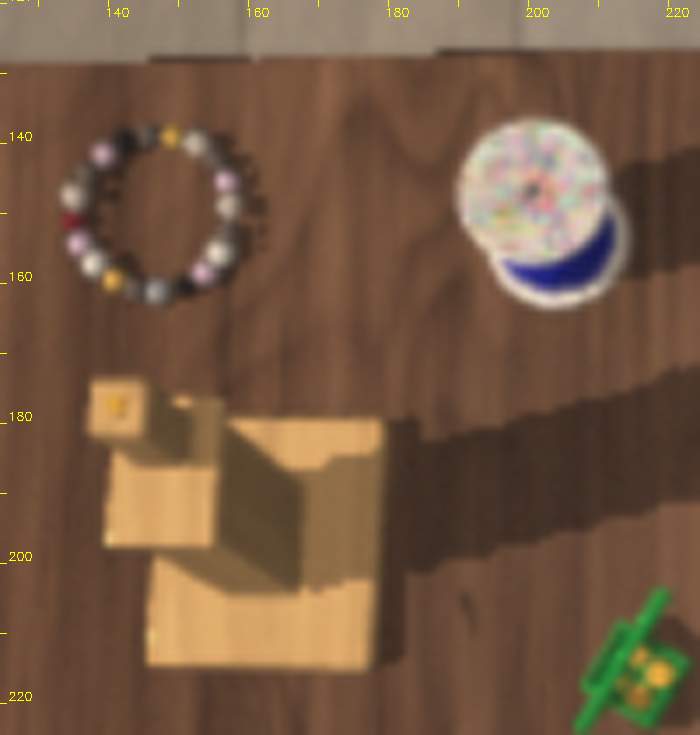

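View pics/t_tank.png

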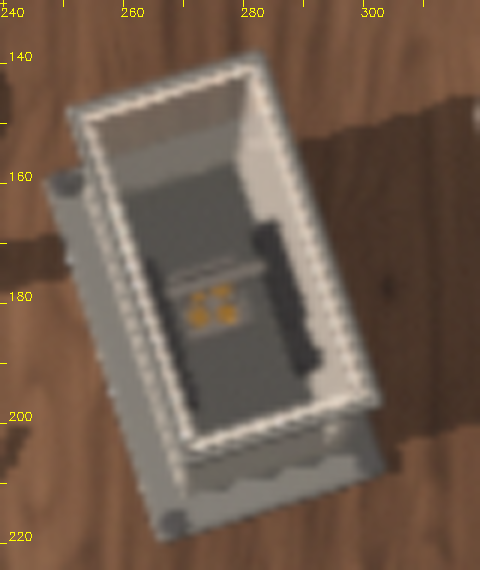

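View pics/t_stand.png

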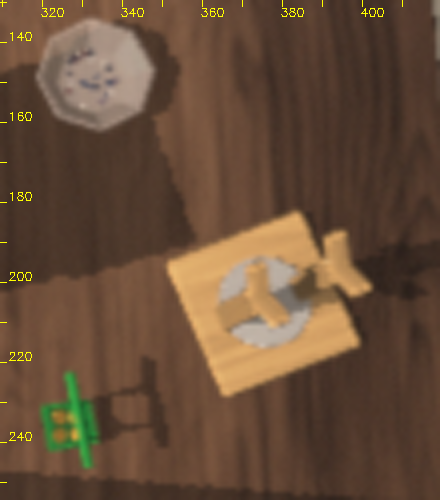

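View pics/s_tank.png

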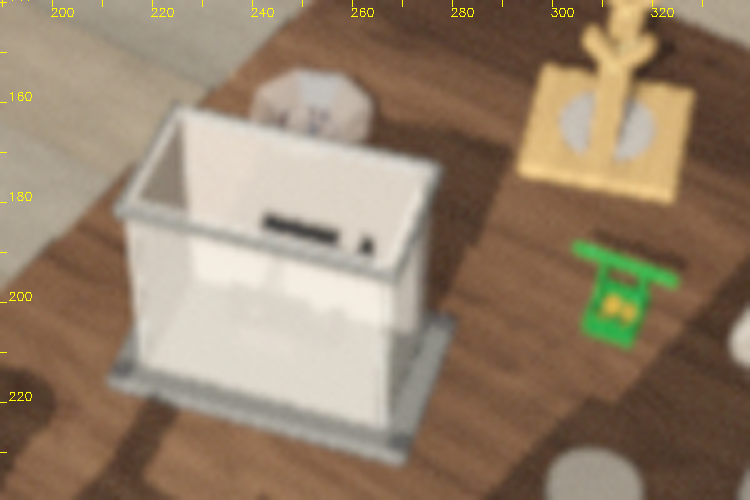

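View pics/s_sleeve.png

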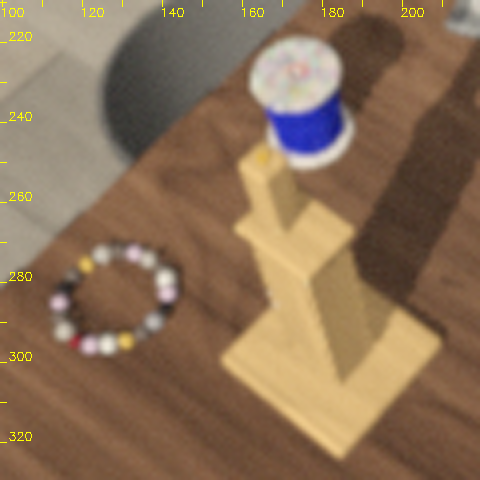

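```bash
python3 - <<'E'
from h import *
np.set_printoptions(precision=4,suppress=True)
t=V("top0.npz"); s=V("scene0.npz")
print("handle top", t.plane([[141.2,178]],.186), s.plane([[165.5,249]],.186))
print("flange near corners top", t.plane([[139.5,197.5],[154.5,197.5]],.136))
print("sleeve base top", t.plane([[145.5,214],[177.5,214.3],[178.8,180]],.01))
print("tank rim outer corners top",t.plane([[250.5,147.5],[282,138.5],[302,196.5],[270,205.5]],.13))
print("scene rim",s.plane([[224,162],[276,172.5],[269,194.5],[212,181]],.13))
print("bar ends top",t.plane([[266,178],[282,173.5]],.065))
print("rails top",t.plane([[280.5,166.5],[289,190]],.068), t.plane([[262.5,172.5],[272,198]],.068))
print("scene keeper/gap/stop",s.plane([[241,182],[255.5,187],[260,186],[262.5,190]],.077))
print("stand base",t.plane([[353,195],[384,182.5],[398,216],[366,228]],.01))
print("forks scene/top", t.plane([[373,203],[393,194]],.09))
for n,c,z in [("dish",(333,148),.018),("spool",(201,147),.06),("jar",(281.5,257),.017)]: print(n,t.plane([c],z))
for v,uv in[(t,(142,178)),(t,(275,150)),(t,(270,180)),(s,(250,183))]:
    print(v.cloud()[uv[1],uv[0]])
E
```

```text
handle top [[0.5054 0.1457 0.186 ]] [[0.5078 0.1446 0.186 ]]
flange near corners top [[0.4741 0.1635 0.136 ]
 [0.4734 0.1311 0.136 ]]
sleeve base top [[0.4553 0.1867 0.01  ]
 [0.4528 0.108  0.01  ]
 [0.5387 0.1061 0.01  ]]
tank rim outer corners top [[ 0.5816 -0.0767  0.13  ]
 [ 0.6005 -0.1466  0.13  ]
 [ 0.4696 -0.1856  0.13  ]
 [ 0.4515 -0.1164  0.13  ]]
scene rim [[ 0.5998 -0.1443  0.13  ]
 [ 0.4744 -0.1864  0.13  ]
 [ 0.4498 -0.1174  0.13  ]
 [ 0.5834 -0.0768  0.13  ]]
bar ends top [[ 0.5265 -0.11    0.065 ]
 [ 0.5364 -0.1476  0.065 ]]
rails top [[ 0.5526 -0.1445  0.068 ]
 [ 0.4962 -0.1624  0.068 ]] [[ 0.5392 -0.1021  0.068 ]
 [ 0.4783 -0.1227  0.068 ]]
scene keeper/gap/stop [[ 0.5558 -0.153   0.077 ]
 [ 0.5156 -0.1596  0.077 ]
 [ 0.5082 -0.1689  0.077 ]
 [ 0.4954 -0.1612  0.077 ]]
stand base [[ 0.4913 -0.3224  0.01  ]
 [ 0.5208 -0.4     0.01  ]
 [ 0.4374 -0.4273  0.01  ]
 [ 0.4099 -0.3485  0.01  ]]
forks scene/top [[ 0.4583 -0.3473  0.09  ]
 [ 0.4777 -0.3932  0.09  ]]
dish [[ 0.6093 -0.2784  0.018 ]]
spool [[0.607  0.0435 0.06  ]]
jar [[ 0.3446 -0.1428  0.017 ]]
[0.5052 0.1438 0.1871]
[ 0.5889 -0.1322  0.0816]
[ 0.5251 -0.1195  0.0486]
[ 0.5348 -0.1629  0.0772]
```

```bash
cat >> h.py <<'E'
from scipy.spatial.transform import Rotation as Ro
def go(x,y,z,yaw=None,cmd=None):
    """yaw (deg): world yaw of tool y axis minus 90; prints tool-frame shift"""
    from bench import read_state
    s=read_state(); R=Ro.from_quat(s["eef_rot"]).as_matrix(); p=np.array(s["ee_pos"])
    cur=np.degrees(np.arctan2(R[1,1],R[0,1]))-90
    print("t",round(s["time"],2),"p",p.round(4),"yaw",round(cur,2),"tilt",(np.degrees(R[:2,2])).round(2),"F",np.round(s["ft_force"],2),"w",round(s["width"],4))
    print("shift",(R.T@(np.array([x,y,z])-p)).round(4),"roll",None if yaw is None else round(-np.radians(yaw-cur),4))
E
python3 -c "
from h import *
go(.506,.1455,.25,-1.6)"
```

```text
t 0.15 p [0.1677 0.6017 0.1826] yaw -15.57 tilt [-0.01 -0.06] F [-0.04  0.19  0.73] w 0.0869
shift [-0.4484 -0.3487 -0.067 ] roll -0.2439
```

>>> {"api": "move_arm", "payload": {"series": [[-0.1, -0.08, -0.067, -0.05], [-0.2, -0.16, -0.067, -0.1], [-0.3, -0.24, -0.067, -0.15], [-0.4, -0.3, -0.067, -0.2], [-0.448, -0.349, -0.067, -0.244], [-0.448, -0.349, -0.067, -0.244], [-0.448, -0.349, -0.067, -0.244], [-0.448, -0.349, -0.067, -0.244], [-0.448, -0.349, -0.067, -0.244], [-0.448, -0.349, -0.067, -0.244], [-0.448, -0.349, -0.067, -0.244], [-0.448, -0.349, -0.067, -0.244], [-0.448, -0.349, -0.067, -0.244], [-0.448, -0.349, -0.067, -0.244], [-0.448, -0.349, -0.067, -0.244]], "claw": 0.2}}

```text
time: 1.65
ee_pos: [0.5049, 0.147, 0.25]
eef_rot: [0.013, 1.0, 0.0, -0.0]
ft_force: [0.4, 0.8, -0.8]
width: 0.0522
```

```bash
python3 - <<'E'
from h import *
go(.506,.1455,.25,-1.6)
snap("wrist","w1")
E
```

```text
t 1.65 p [0.5049 0.147  0.25  ] yaw -1.48 tilt [-0.04  0.02] F [ 0.45  0.8  -0.77] w 0.0522
shift [-0.0011 -0.0014 -0.0001] roll 0.0021
```

View pics/w1.png

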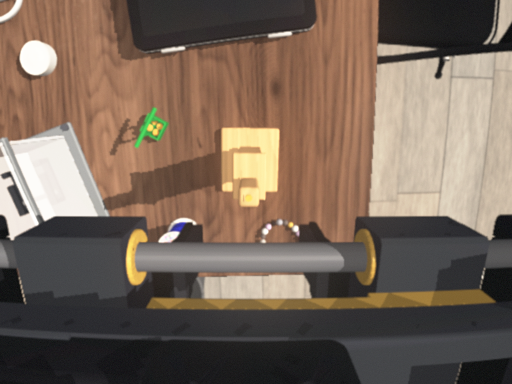

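```bash
python3 - <<'E'
from h import *
w=V("w1.npz")
crop(w,205,115,295,215,7,"w1c.png")
crop(w,0,110,130,220,5,"w1t.png")
E
```

```text
(no output)
```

View pics/w1c.png

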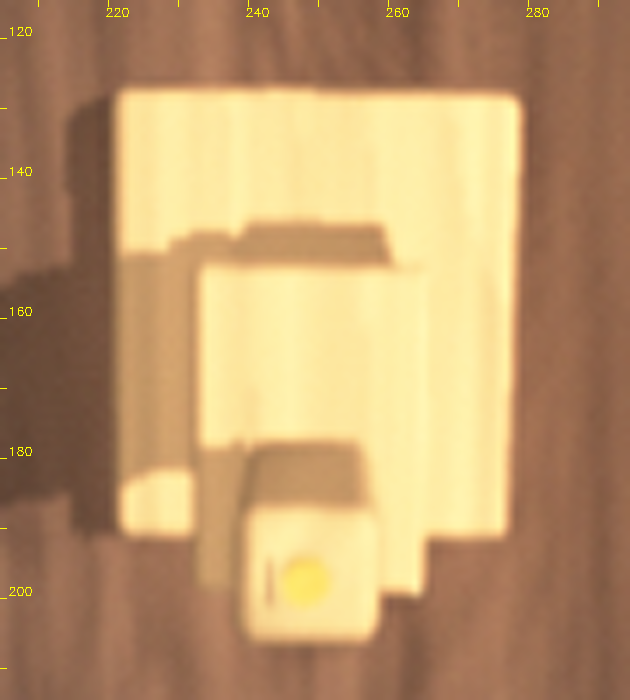

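View pics/w1t.png

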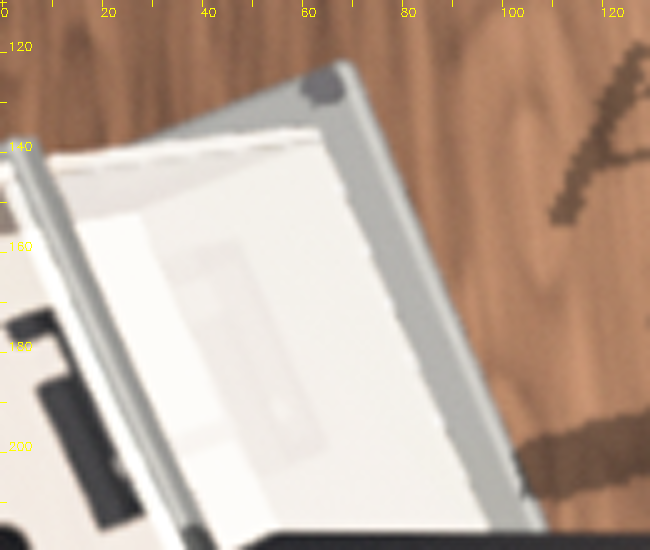

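```bash
python3 - <<'E'
from h import *
np.set_printoptions(precision=4,suppress=True)
w=V("w1.npz")
print(w.plane([[239.3,187.3],[258.3,187.3],[258,206.3],[239.5,206.3]],.186), w.plane([[248.8,196.8]],.186))
print(w.plane([[232.3,152.5],[265,152.5],[265,199.5]],.136))
print(w.plane([[220.5,128],[278.5,128.5],[276.5,191]],.01))
go(.506,.1455,.147,-1.0)
E
```

```text
[[0.4977 0.1385 0.186 ]
 [0.4982 0.1548 0.186 ]
 [0.5151 0.1542 0.186 ]
 [0.5147 0.1381 0.186 ]] [[0.5063 0.1464 0.186 ]]
[[0.4731 0.1307 0.136 ]
 [0.4739 0.1632 0.136 ]
 [0.5221 0.1624 0.136 ]]
[[0.4523 0.1083 0.01  ]
 [0.455  0.1876 0.01  ]
 [0.5428 0.1842 0.01  ]]
t 1.7 p [0.5049 0.147  0.25  ] yaw -1.46 tilt [-0.03  0.02] F [-0.58  0.52  0.21] w 0.0523
shift [-0.0012 -0.0015  0.103 ] roll -0.008
```

>>> {"api": "move_arm", "payload": {"series": [[-0.0016, -0.0008, 0.04, 0], [-0.0016, -0.0008, 0.08, 0], [-0.0016, -0.0008, 0.103, 0], [-0.0016, -0.0008, 0.103, 0], [-0.0016, -0.0008, 0.103, 0]]}}

```text
time: 2.2
ee_pos: [0.5071, 0.1456, 0.1481]
eef_rot: [0.013, 1.0, 0.0, 0.0]
ft_force: [0.7, -0.3, -1.1]
width: 0.0523
```

>>> {"api": "move_arm", "payload": {"series": [[0, 0, 0, 0], [0, 0, 0, 0], [0, 0, 0, 0], [0, 0, 0, 0], [0, 0, 0, 0], [0, 0, 0, 0]], "claw": -1, "newtons": 50}}

```text
time: 2.8
ee_pos: [0.5072, 0.1448, 0.1473]
eef_rot: [0.014, 1.0, 0.0, 0.0]
ft_force: [0.6, -0.7, -0.9]
width: 0.0122
```

>>> {"api": "move_arm", "payload": {"series": [[0, 0, 0, 0], [0, 0, 0, 0], [0, 0, 0, 0]]}}

```text
time: 3.1
ee_pos: [0.5072, 0.1448, 0.1472]
eef_rot: [0.014, 1.0, 0.0, -0.0]
ft_force: [0.1, 0.8, -0.2]
width: 0.0008
```

```bash
python3 - <<'E'
from h import *
go(.506,.1455,.147,-1.0)
snap("wrist","w2");s=snap("scene","s2")
crop(s,100,150,260,270,5,"s2c.png")
E
```

```text
t 3.1 p [0.5072 0.1448 0.1472] yaw -1.59 tilt [-0.  0.] F [ 0.07  0.82 -0.22] w 0.0008
shift [0.0012 0.0007 0.0002] roll -0.0103
```

View pics/w2.png

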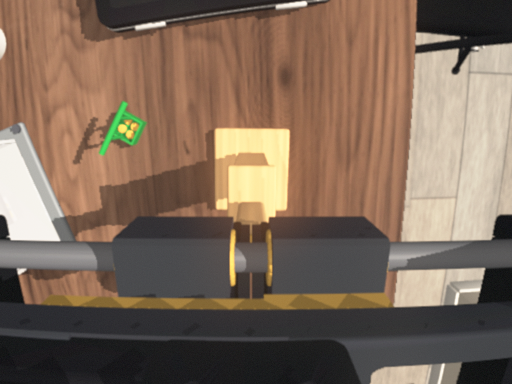

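View pics/s2c.png

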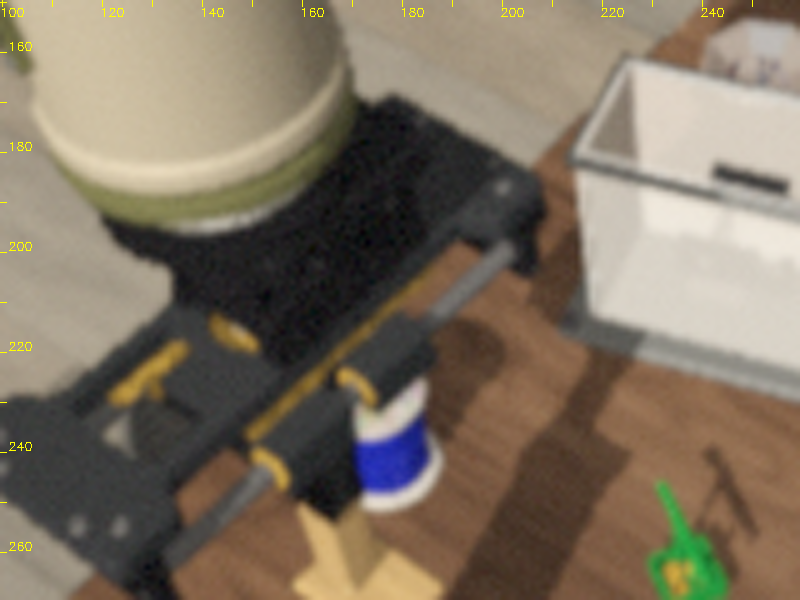

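```bash
python3 - <<'E'
from h import *
np.set_printoptions(precision=4,suppress=True)
for n in ["w1","w2","s2"]:
    v=V(n+".npz"); print(n,v.C, v.proj([[.507,.1448,.147],[.507,.1448,.166],[.507,.1448,.186],[.507,.1448,.136],[.506,.1465,.186]]))
s=V("s2.npz"); c=s.cloud()
for uv in [(162,245),(166,250),(168,255),(162,235),(165,258),(155,245),(175,228)]: print(uv,c[uv[1],uv[0]])
w=V("w2.npz"); c=w.cloud()
for uv in [(250,205),(250,212),(250,180),(180,240),(250,250),(240,250)]: print(uv,c[uv[1],uv[0]])
crop(w,200,110,300,300,4,"w2c.png"); crop(s,140,215,200,275,12,"s2d.png")
E
```

```text
w1 [0.44   0.1495 0.4516] [[247.3646 187.8597]
 [247.1751 192.2804]
 [246.9483 197.5771]
 [247.4644 185.5317]
 [248.8837 196.4051]]
w2 [0.4422 0.1475 0.3489] [[249.1282 217.5159]
 [249.0032 227.0687]
 [248.8436 239.2929]
 [249.1911 212.7057]
 [251.8921 237.507 ]]
s2 [0.1636 0.3621 0.7596] [[169.3081 260.6402]
 [167.6101 255.2416]
 [165.7457 249.3173]
 [170.2602 263.6689]
 [165.4944 250.2338]]
(162, 245) [0.47   0.1723 0.2655]
(166, 250) [0.4972 0.1509 0.2001]
(168, 255) [0.4987 0.1491 0.1799]
(162, 235) [0.4728 0.1651 0.2821]
(165, 258) [0.5016 0.1551 0.175 ]
(155, 245) [0.4747 0.1812 0.2724]
(175, 228) [0.471  0.1394 0.2731]
(250, 205) [0.498  0.1456 0.1483]
(250, 212) [0.498  0.1457 0.1642]
(250, 180) [0.4839 0.146  0.135 ]
(180, 240) [0.4694 0.1302 0.2798]
(250, 250) [0.4755 0.1464 0.2726]
(240, 250) [0.4752 0.1439 0.2731]
```

View pics/w2c.png

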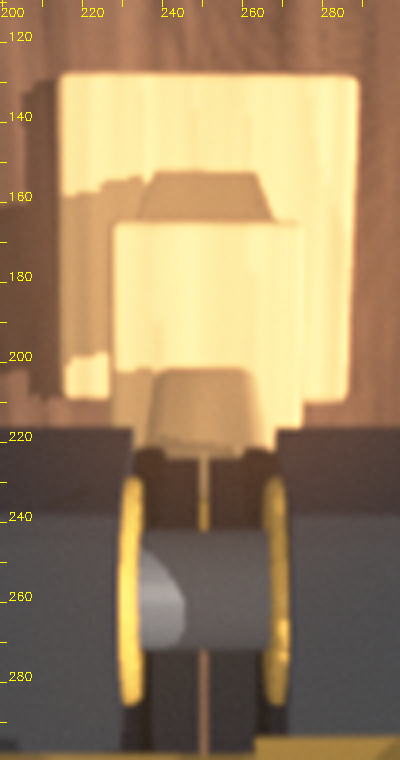

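View pics/s2d.png

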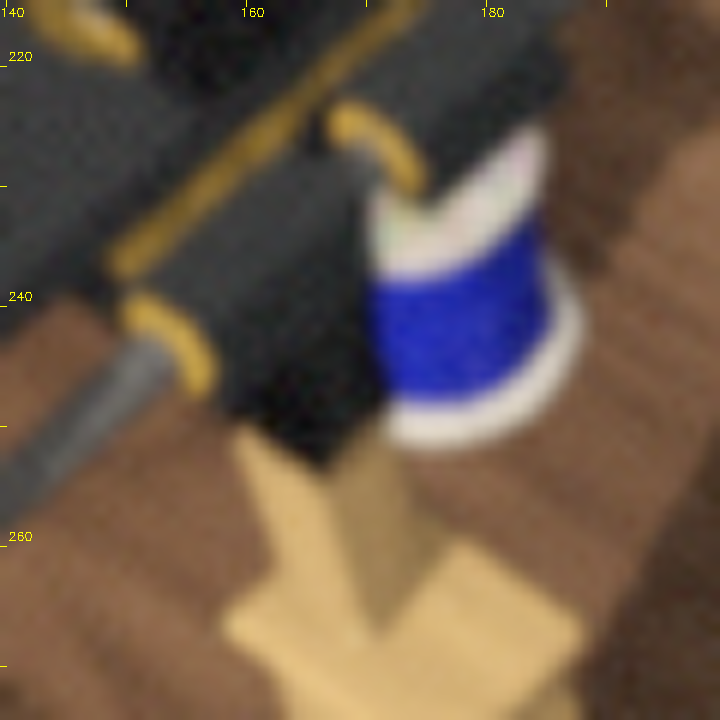

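```bash
python3 - <<'E'
from h import *
np.set_printoptions(precision=4,suppress=True)
w=V("w2.npz"); c=w.cloud()
for v in range(208,240,2): print(v,c[v,243],c[v,256])
s=V("s2.npz"); c=s.cloud()
for v in range(240,264,2): print(v,c[v,164],c[v,168])
E
```

```text
208 [0.4976 0.1412 0.1562] [0.4981 0.1495 0.1554]
210 [0.4977 0.1413 0.1605] [0.4981 0.1494 0.1599]
212 [0.4979 0.1414 0.164 ] [0.4983 0.1493 0.1635]
214 [0.4981 0.1415 0.1674] [0.4978 0.1492 0.1692]
216 [0.4975 0.1416 0.1733] [0.4978 0.1492 0.1731]
218 [0.4978 0.1417 0.1763] [0.4981 0.1491 0.1758]
220 [0.4979 0.1418 0.1796] [0.4982 0.149  0.1793]
222 [0.4977 0.1419 0.1838] [0.4977 0.149  0.1843]
224 [0.4985 0.1419 0.1848] [0.4984 0.1489 0.1855]
226 [0.4981 0.142  0.1892] [0.4979 0.1489 0.1903]
228 [0.4981 0.142  0.1923] [0.4984 0.1488 0.1921]
230 [0.4984 0.1421 0.1945] [0.4982 0.1488 0.1957]
232 [0.4984 0.1421 0.1975] [0.4986 0.1487 0.1974]
234 [0.4979 0.1423 0.2017] [0.498  0.1487 0.202 ]
236 [0.4981 0.1423 0.2037] [0.4984 0.1486 0.2036]
238 [0.4976 0.1424 0.2078] [0.4977 0.1486 0.2079]
240 [0.4708 0.1657 0.2707] [0.4987 0.1401 0.217 ]
242 [0.4704 0.167  0.2669] [0.4983 0.1416 0.2129]
244 [0.4701 0.1683 0.2632] [0.4975 0.1433 0.2093]
246 [0.4976 0.1521 0.2139] [0.4975 0.1444 0.2044]
248 [0.4966 0.1539 0.2107] [0.4975 0.1456 0.1996]
250 [0.496  0.1555 0.2069] [0.4986 0.1461 0.1928]
252 [0.4988 0.155  0.1975] [0.4974 0.1481 0.1898]
254 [0.5008 0.155  0.1891] [0.4991 0.1483 0.1819]
256 [0.5013 0.156  0.1832] [0.4982 0.1501 0.1783]
258 [0.5044 0.1553 0.1728] [0.4983 0.1513 0.173 ]
260 [0.5072 0.155  0.1628] [0.4989 0.1521 0.1667]
262 [0.5088 0.1553 0.1548] [0.499  0.1534 0.1613]
```

```bash
python3 - <<'E'
from h import *
np.set_printoptions(precision=1,suppress=True)
w=V("w1.npz")
for z in (.25,.27,.29): print(z,w.proj([[.4954,.147+sg*a,z] for a in (.026,.034) for sg in (1,-1)]).tolist())
crop(w,150,180,350,300,4,"w1d.png")
c=w.cloud(); np.set_printoptions(precision=4)
for v in range(216,290,6): print(v,c[v,158],c[v,190],c[v,340])
E
```

```text
0.25 [[288.162935702312, 203.2361750402715], [209.43871244707069, 205.19901906711434], [300.2497756507335, 202.9268885370162], [197.40298343345037, 205.49121187103506]]
0.27 [[292.01550859753104, 211.99955602827538], [205.2756925478163, 214.1444946092692], [305.32503115218026, 211.6502911474748], [192.03035590516646, 214.45196445746092]]
0.29 [[296.73249392039247, 222.74673849828397], [200.18207050542154, 225.1084512826733], [311.5349415059114, 222.34363177595208], [185.46239163460777, 225.42764910913593]]
216 [ 0.5794  0.0067 -0.001 ] [0.5801 0.0556 0.0003] [ 0.5865  0.2808 -0.0012]
222 [0.5884 0.0062 0.0004] [0.4934 0.1157 0.2904] [0.5951 0.2804 0.0014]
228 [0.5972 0.0059 0.0025] [0.4938 0.1172 0.2988] [0.6052 0.2813 0.0001]
234 [0.6077 0.0042 0.0002] [0.4947 0.1183 0.3052] [0.6146 0.2815 0.0009]
240 [0.6175 0.0031 0.    ] [0.4947 0.1198 0.3131] [0.6247 0.2822 0.0001]
246 [0.4717 0.1245 0.3751] [0.4726 0.1326 0.3735] [0.4728 0.172  0.3753]
252 [0.473  0.1247 0.3761] [0.4733 0.133  0.3758] [0.4741 0.1718 0.3762]
258 [0.4748 0.1244 0.3759] [0.4745 0.1331 0.3767] [0.4751 0.1715 0.3777]
264 [0.4755 0.1249 0.378 ] [0.4765 0.1328 0.3762] [0.4773 0.1718 0.3768]
270 [0.4778 0.1243 0.3768] [0.4785 0.1325 0.3757] [0.4791 0.172  0.3765]
276 [0.4915 0.1165 0.3542] [0.5049 0.1219 0.3292] [0.4952 0.18   0.3503]
282 [0.4919 0.1174 0.3575] [0.5073 0.1219 0.33  ] [0.4958 0.1792 0.3535]
288 [0.4941 0.1172 0.3577] [0.5101 0.1217 0.3301] [0.4981 0.1793 0.3536]
```

View pics/w1d.png

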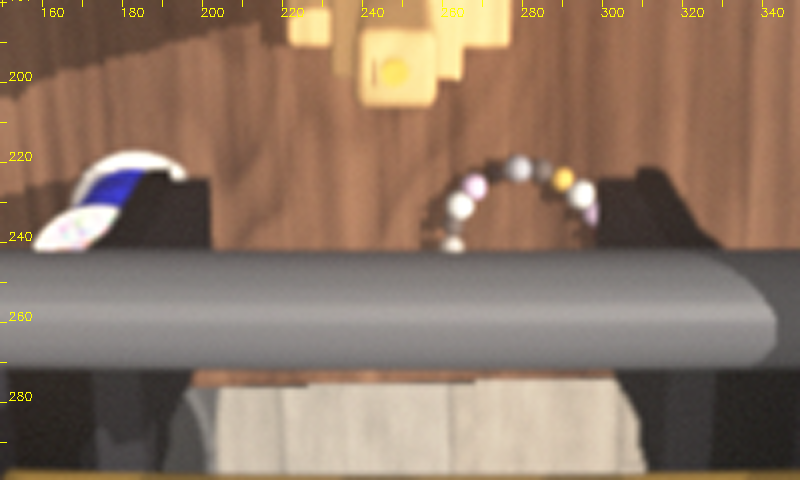

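>>> {"api": "move_arm", "payload": {"series": [[0, 0, 0, 0], [0, 0, 0, 0], [0, 0, 0, 0], [0, 0, 0, 0], [0, 0, 0, 0], [0, 0, 0, 0]], "claw": 0.2}}

```text
time: 3.8
ee_pos: [0.5072, 0.1448, 0.1472]
eef_rot: [0.014, 1.0, 0.0, -0.0]
ft_force: [0.3, 0.3, 0.0]
width: 0.0403
```

```bash
python3 - <<'E'
from h import *
go(.506,.1465,.107,-1.4)
w=snap("wrist","w3")
crop(w,150,140,350,300,4,"w3c.png")
E
```

```text
t 3.8 p [0.5072 0.1448 0.1472] yaw -1.59 tilt [-0.  0.] F [0.26 0.34 0.02] w 0.0403
shift [0.0013 0.0017 0.0402] roll -0.0034
```

View pics/w3c.png

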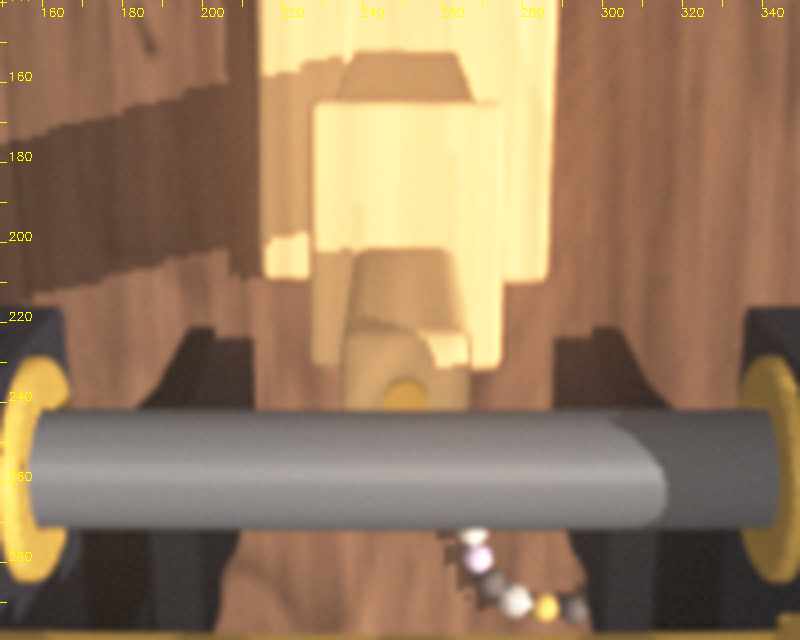

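>>> {"api": "move_arm", "payload": {"series": [[0.001, 0.001, 0.01, 0], [0.001, 0.001, 0.02, 0], [0.001, 0.001, 0.03, 0], [0.001, 0.001, 0.037, 0], [0.001, 0.001, 0.037, 0], [0.001, 0.001, 0.037, 0]]}}

```text
time: 4.45
ee_pos: [0.5063, 0.1457, 0.1102]
eef_rot: [0.014, 1.0, -0.0, -0.0]
ft_force: [0.5, -0.4, 0.4]
width: 0.0522
```

>>> {"api": "move_arm", "payload": {"series": [[0, 0, 0, 0], [0, 0, 0, 0], [0, 0, 0, 0], [0, 0, 0, 0], [0, 0, 0, 0], [0, 0, 0, 0], [0, 0, 0, 0], [0, 0, 0, 0]], "claw": -1}}

```text
time: 5.25
ee_pos: [0.5063, 0.1458, 0.1103]
eef_rot: [0.014, 1.0, 0.0, 0.0]
ft_force: [0.3, -0.3, 0.5]
width: 0.0175
```

>>> {"api": "move_arm", "payload": {"series": [[0, 0, -0.01, 0], [0, 0, -0.03, 0], [0, 0, -0.05, 0], [0, 0, -0.07, 0], [0, 0, -0.09, 0], [0, 0, -0.11, 0], [0, 0, -0.13, 0], [0, 0, -0.15, 0], [0, 0, -0.165, 0], [0, 0, -0.17, 0], [0, 0, -0.17, 0], [0, 0, -0.17, 0]]}}

```text
time: 6.45
ee_pos: [0.5059, 0.1457, 0.2796]
eef_rot: [0.014, 1.0, -0.0, -0.0]
ft_force: [-0.5, 0.0, -1.6]
width: 0.0176
```

```bash
python3 - <<'E'
from h import *
go(.506,.1465,.28,-1.4)
w=snap("wrist","w4");s=snap("scene","s4");t=snap("top","t4")
crop(s,80,150,260,300,4,"s4c.png");crop(t,110,110,240,230,6,"t4c.png")
E
```

```text
t 6.45 p [0.5059 0.1457 0.2796] yaw -1.59 tilt [-0.05 -0.02] F [-0.47  0.03 -1.6 ] w 0.0176
shift [-0.0001  0.0008 -0.0004] roll -0.0034
```

View pics/s4c.png

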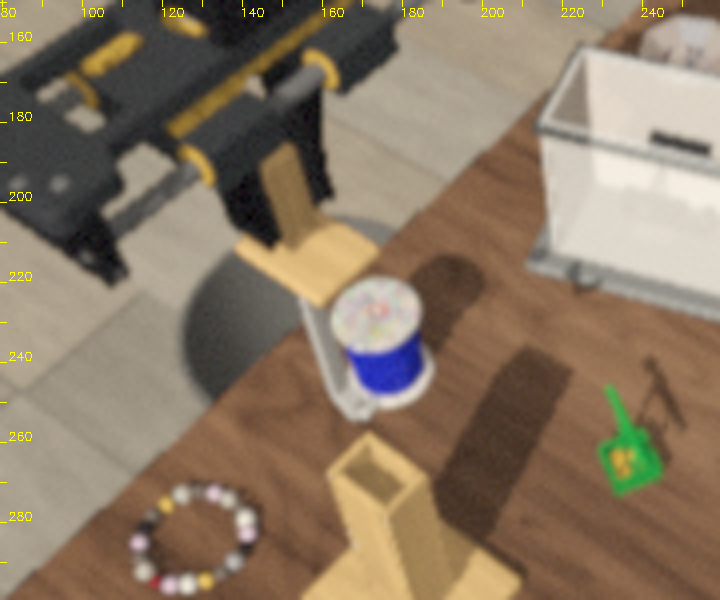

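View pics/w4.png

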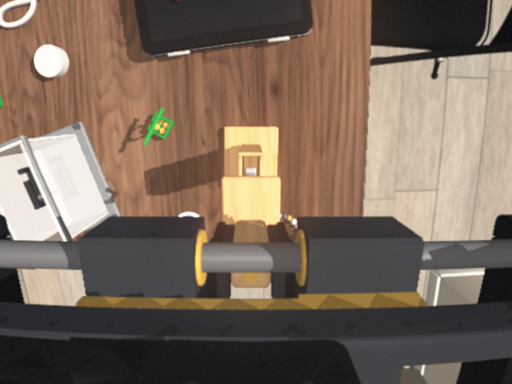

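View pics/t4c.png

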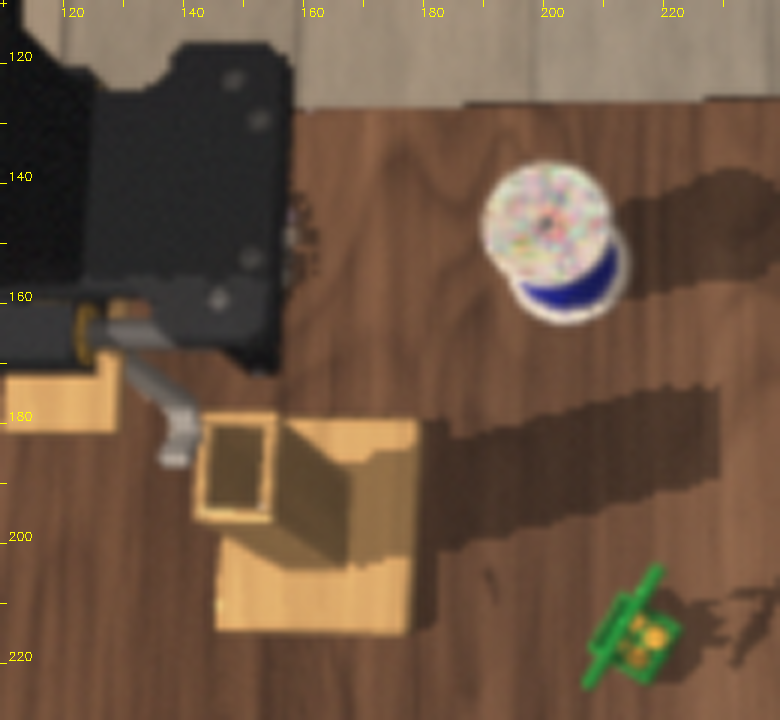

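```bash
python3 - <<'E'
from h import *
np.set_printoptions(precision=4,suppress=True)
t=V("t4.npz"); s=V("s4.npz"); w=V("w4.npz")
a=t.plane([[140.8,196.8],[153.6,196.5],[154.3,178.5],[142,178.5]],.13);print(a,a.mean(0))
print("scene mouth", s.plane([[172,258.5],[184,269.5],[174.5,279],[161.5,267.5]],.13).mean(0))
print("lip top", t.plane([[135,186.8],[138.5,186.8]],.2025))
o=np.array([.4969,.1465,.1943])
print("proj lip/bottom", t.proj([o+[-.014,.005,.008],o+[-.014,-.005,.008],o+[0,0,-.012],o+[.009,0,0]]))
print("scene", s.proj([o+[-.014,.005,.008],o+[-.014,-.005,.008],o+[0,0,-.012],o+[.009,0,0],o+[.009,0,.1]]))
print("flange wrist near edge", w.plane([[223,177],[279,177]],.1943+.111))
crop(s,140,200,190,270,9,"s4d.png")
E
```

```text
[[0.4766 0.1626 0.13  ]
 [0.4767 0.1348 0.13  ]
 [0.5165 0.1343 0.13  ]
 [0.5172 0.1613 0.13  ]] [0.4968 0.1482 0.13  ]
scene mouth [0.4986 0.1476 0.13  ]
lip top [[0.484  0.1525 0.2025]
 [0.4838 0.1455 0.2025]]
proj lip/bottom [[135.4913 187.3532]
 [140.5008 187.2423]
 [141.2436 182.4857]
 [139.5988 176.8953]]
scene [[171.5215 253.4431]
 [175.4233 249.4624]
 [169.5171 253.7589]
 [164.7329 247.7284]
 [153.7508 213.1211]]
flange wrist near edge [[0.473  0.132  0.3053]
 [0.4739 0.1636 0.3053]]
```

View pics/s4d.png

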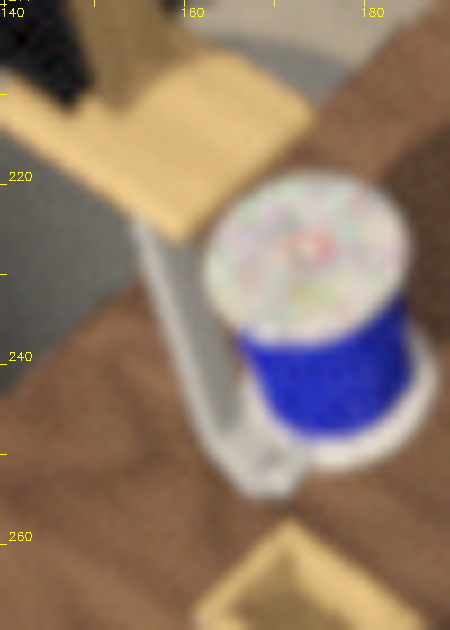

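```bash
python3 - <<'E'
from h import *
go(.593,-.111,.28,17)
E
```

```text
t 6.6 p [0.5059 0.1457 0.2794] yaw -1.59 tilt [-0.07 -0.03] F [ 0.01  0.06 -1.93] w 0.0174
shift [-0.0942 -0.2542 -0.0006] roll -0.3245
```

>>> {"api": "move_arm", "payload": {"series": [[-0.01, -0.02, 0, -0.05], [-0.02, -0.05, 0, -0.1], [-0.035, -0.085, 0, -0.15], [-0.05, -0.12, 0, -0.2], [-0.065, -0.155, 0, -0.25], [-0.08, -0.19, 0, -0.3], [-0.09, -0.225, 0, -0.325], [-0.094, -0.245, 0, -0.325], [-0.094, -0.254, 0, -0.325], [-0.094, -0.254, 0, -0.325], [-0.094, -0.254, 0, -0.325], [-0.094, -0.254, 0, -0.325]]}}

```text
time: 7.8
ee_pos: [0.5932, -0.1088, 0.2802]
eef_rot: [-0.149, 0.989, 0.0, 0.0]
ft_force: [-0.4, 0.4, -1.0]
width: 0.0176
```

```bash
python3 - <<'E'
from h import *
go(.593,-.111,.28,17)
w=snap("wrist","w5");s=snap("scene","s5")
crop(w,150,70,350,220,4,"w5c.png");crop(s,170,110,350,240,4,"s5c.png")
E
```

```text
t 7.8 p [ 0.5932 -0.1088  0.2802] yaw 17.17 tilt [-0.    0.05] F [-0.36  0.38 -1.04] w 0.0176
shift [ 0.0009 -0.0021  0.0002] roll 0.0029
```

View pics/w5.png

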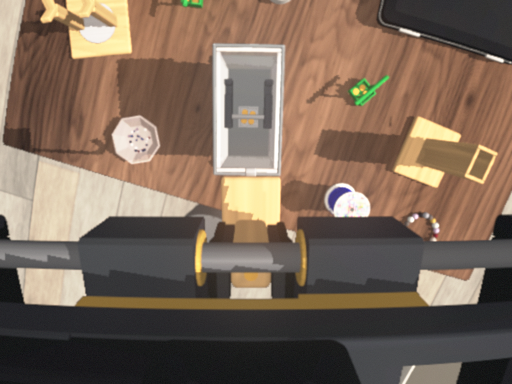

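View pics/w5c.png

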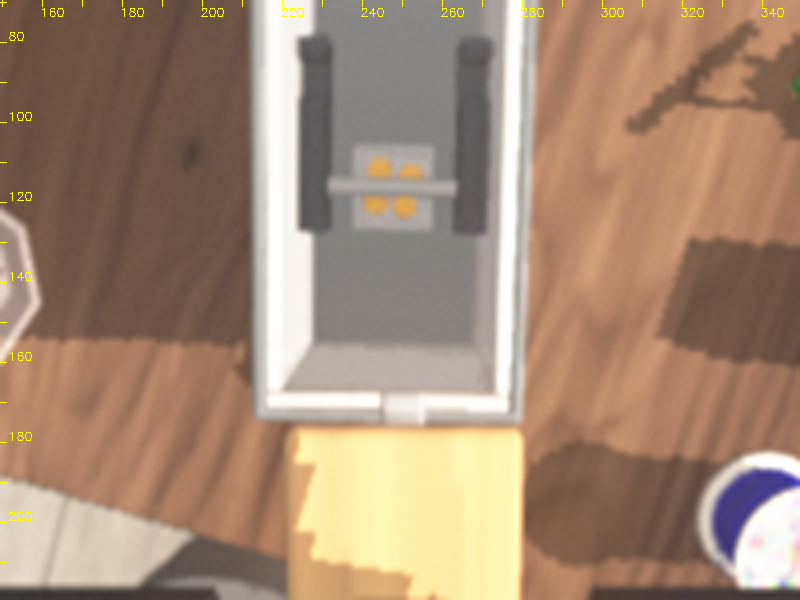

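View pics/s5c.png

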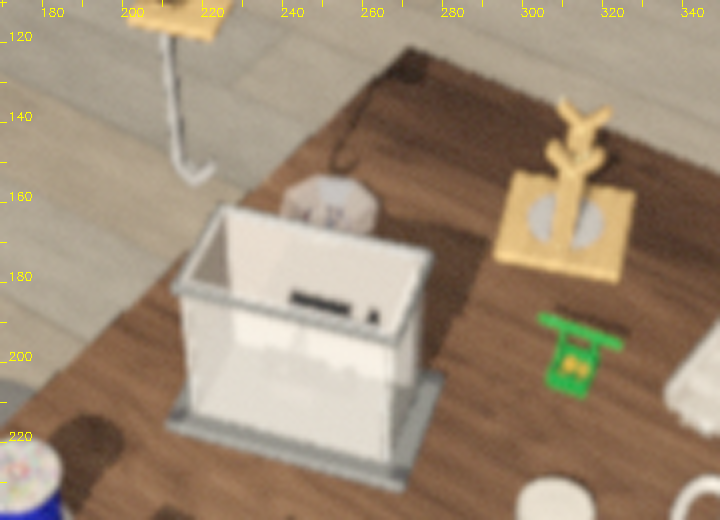

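```bash
python3 - <<'E'
from h import *
np.set_printoptions(precision=4,suppress=True)
w=V("w5.npz")
crop(w,205,35,295,135,7,"w5d.png")
g=cv2.cvtColor(w.p,cv2.COLOR_RGB2GRAY)
print("rows col227",g[70:135,227].tolist()); print("rows col266",g[70:135,267].tolist())
print("bar col 235",g[108:124,235].tolist(),g[108:124,258].tolist())
print("row115",g[115,222:275].tolist())
E
```

```text
rows col227 [233, 233, 233, 233, 233, 232, 234, 231, 195, 131, 101, 97, 94, 92, 86, 87, 91, 95, 94, 93, 94, 92, 91, 92, 90, 91, 94, 94, 93, 92, 92, 93, 94, 92, 94, 92, 91, 94, 91, 92, 91, 92, 91, 90, 92, 92, 92, 93, 91, 94, 89, 92, 91, 91, 91, 93, 94, 124, 185, 223, 229, 227, 227, 227, 227]
rows col266 [136, 136, 135, 136, 135, 135, 136, 133, 130, 115, 102, 98, 97, 96, 92, 88, 90, 97, 97, 96, 96, 96, 95, 94, 91, 93, 93, 96, 93, 94, 95, 94, 95, 95, 95, 94, 95, 95, 94, 93, 93, 94, 93, 93, 94, 94, 93, 95, 93, 93, 93, 92, 93, 94, 93, 94, 94, 97, 107, 127, 132, 132, 131, 131, 130]
bar col 235 [132, 131, 129, 130, 130, 135, 147, 166, 170, 157, 140, 130, 130, 131, 130, 130] [149, 149, 148, 146, 148, 145, 144, 159, 173, 170, 152, 135, 138, 139, 141, 141]
row115 [245, 240, 169, 101, 90, 92, 92, 91, 89, 104, 150, 165, 167, 166, 164, 166, 167, 168, 167, 166, 165, 165, 164, 164, 165, 164, 164, 165, 164, 164, 165, 163, 164, 161, 163, 161, 159, 157, 155, 157, 156, 142, 108, 91, 94, 94, 92, 90, 90, 106, 139, 157, 166]
```

View pics/w5d.png

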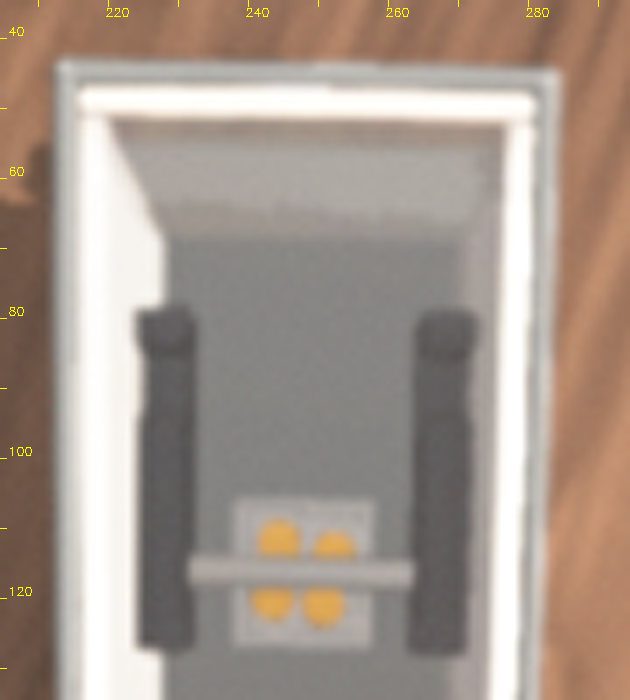

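```bash
python3 - <<'E'
from h import *
np.set_printoptions(precision=4,suppress=True)
w=V("w5.npz")
rim=w.plane([[213,43.5],[283.5,45],[279.5,175],[213.8,174.5]],.13)
print(rim,rim.mean(0)); d1=rim[3]-rim[0];d2=rim[2]-rim[1]
for d in (d1,d2,rim[0]-rim[1],rim[3]-rim[2]): print(np.linalg.norm(d),np.degrees(np.arctan2(d[1],d[0])))
c=np.array([.526,-.1313]) ; 
def tk(X,c=rim.mean(0)[:2],a=np.radians(17)):
    d=np.atleast_2d(X)[:,:2]-c; return np.c_[d@[np.cos(a),np.sin(a)],d@[-np.sin(a),np.cos(a)]]
print("stop near/lip edge/keeper end/back",tk(w.plane([[227,78.5],[227,86.5],[227,94],[227,127.8]],.077)), tk(w.plane([[267,79],[267,86.5],[267,94],[267,128.3]],.077)))
b=w.plane([[231.5,115],[262.5,116.3]],.065);print("bar",b,tk(b),b.mean(0),tk(b.mean(0)))
# wires/basket
k=w.plane([[237.5,106],[257.5,106],[257.5,127],[237.5,127]],.033);print("basket",tk(k).mean(0),tk(k))
E
```

```text
[[ 0.4696 -0.1869  0.13  ]
 [ 0.4493 -0.1163  0.13  ]
 [ 0.5816 -0.0772  0.13  ]
 [ 0.6029 -0.1481  0.13  ]] [ 0.5258 -0.1321  0.13  ]
0.13884934534574048 16.243606405123995
0.13789994528983063 16.43774092590409
0.07351274414674963 -74.02893070219392
0.07398159341522395 -73.29131205846545
stop near/lip edge/keeper end/back [[-0.0405 -0.0254]
 [-0.031  -0.0255]
 [-0.0221 -0.0256]
 [ 0.0189 -0.026 ]] [[-0.04    0.0234]
 [-0.0312  0.0235]
 [-0.0222  0.0236]
 [ 0.0194  0.0241]]
bar [[ 0.535  -0.1513  0.065 ]
 [ 0.5248 -0.1128  0.065 ]] [[ 0.0031 -0.0209]
 [ 0.0047  0.0188]] [ 0.5299 -0.132   0.065 ] [[ 0.0039 -0.0011]]
basket [ 0.0049 -0.0007] [[-0.0092 -0.0144]
 [-0.0093  0.013 ]
 [ 0.0191  0.0132]
 [ 0.0192 -0.0146]]
```

```bash
cat >> h.py <<'E'
A=np.radians(16.5)
Rt=np.array([[np.cos(A),-np.sin(A)],[np.sin(A),np.cos(A)]])
TC=np.array([.5258,-.1321])
def rod2ee(ox,oy,oz,yaw):
    a=np.radians(yaw); M=np.array([[np.cos(a),-np.sin(a)],[np.sin(a),np.cos(a)]])
    return np.r_[np.array([ox,oy])-M@[-.009,.0013],oz+.0853]
def rodnow():
    from bench import read_state
    s=read_state(); R=Ro.from_quat(s["eef_rot"]).as_matrix(); p=np.array(s["ee_pos"])
    yaw=np.arctan2(R[1,1],R[0,1])-np.pi/2; M=np.array([[np.cos(yaw),-np.sin(yaw)],[np.sin(yaw),np.cos(yaw)]])
    return np.r_[p[:2]+M@[-.009,.0013],p[2]-.0853]
def tk(X): return Rt.T@(np.array(X)[:2]-TC)
def gotank(u,v,oz):
    o=TC+Rt@[u,v]; go(*rod2ee(o[0],o[1],oz,16.5),16.5); r=rodnow(); print("rod now tank uv",tk(r).round(4),"z",r[2].round(4))
E
python3 - <<'E'
from h import *
np.set_printoptions(precision=4,suppress=True)
w=V("w5.npz"); p=w.plane([[221.5,177.3],[279.8,177]],.2802-.0853+.111); print(p, tk(p[0]),tk(p[1]))
print("bar",tk([.5299,-.132]))
gotank(.027,-.001,.1943)
E
```

```text
[[ 0.5672 -0.1331  0.3059]
 [ 0.5574 -0.1018  0.3059]] [ 0.0394 -0.0128] [0.0389 0.0201]
bar [ 0.004  -0.0011]
t 7.9 p [ 0.5932 -0.1093  0.2803] yaw 17.14 tilt [0.01 0.03] F [-0.53 -0.16 -0.4 ] w 0.0176
shift [ 0.0352 -0.0046  0.0007] roll 0.0112
rod now tank uv [0.0621 0.0039] z 0.195
```

>>> {"api": "move_arm", "payload": {"series": [[0.012, -0.002, 0, 0.005], [0.024, -0.004, 0, 0.011], [0.035, -0.0046, 0, 0.011], [0.035, -0.0046, 0, 0.011], [0.035, -0.0046, 0, 0.011]]}}

```text
time: 8.4
ee_pos: [0.5609, -0.1253, 0.2806]
eef_rot: [-0.143, 0.99, 0.0, 0.0]
ft_force: [0.3, 0.0, -0.8]
width: 0.0179
```

```bash
python3 - <<'E'
from h import *
gotank(.027,-.001,.051)
w=snap("wrist","w6");s=snap("scene","s6")
crop(s,180,110,300,240,5,"s6c.png")
E
```

```text
t 8.4 p [ 0.5609 -0.1253  0.2806] yaw 16.39 tilt [0.05 0.04] F [ 0.29  0.   -0.76] w 0.0179
shift [-0.0003  0.0011  0.1443] roll -0.0019
rod now tank uv [ 0.0265 -0.0022] z 0.1953
```

View pics/s6c.png

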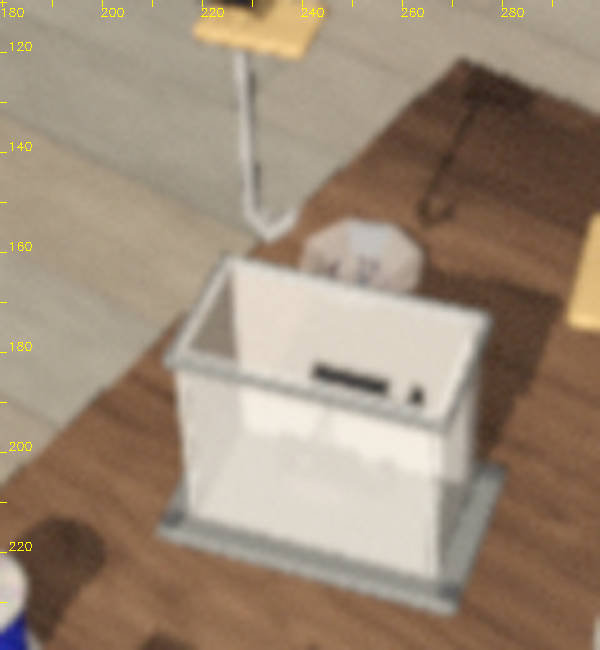

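View pics/w6.png

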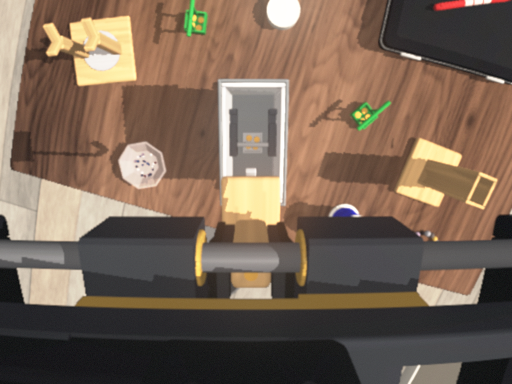

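>>> {"api": "move_arm", "payload": {"series": [[0, 0.001, 0.02, 0], [0, 0.001, 0.04, 0], [0, 0.001, 0.06, 0], [0, 0.001, 0.08, 0], [0, 0.001, 0.095, 0], [0, 0.001, 0.1, 0], [0, 0.001, 0.1, 0]]}}

```text
time: 9.2
ee_pos: [0.5606, -0.1243, 0.1798]
eef_rot: [-0.143, 0.99, 0.0, -0.0]
ft_force: [-0.4, -0.2, -0.8]
width: 0.0178
```

```bash
python3 - <<'E'
from h import *
gotank(.027,-.001,.051)
w=snap("wrist","w7")
crop(w,180,100,320,225,5,"w7c.png")
E
```

```text
t 9.2 p [ 0.5606 -0.1243  0.1798] yaw 16.41 tilt [-0.05 -0.  ] F [-0.44 -0.23 -0.79] w 0.0178
shift [-0.0004  0.0001  0.0435] roll -0.0016
rod now tank uv [ 0.0266 -0.0011] z 0.0945
```

View pics/w7c.png

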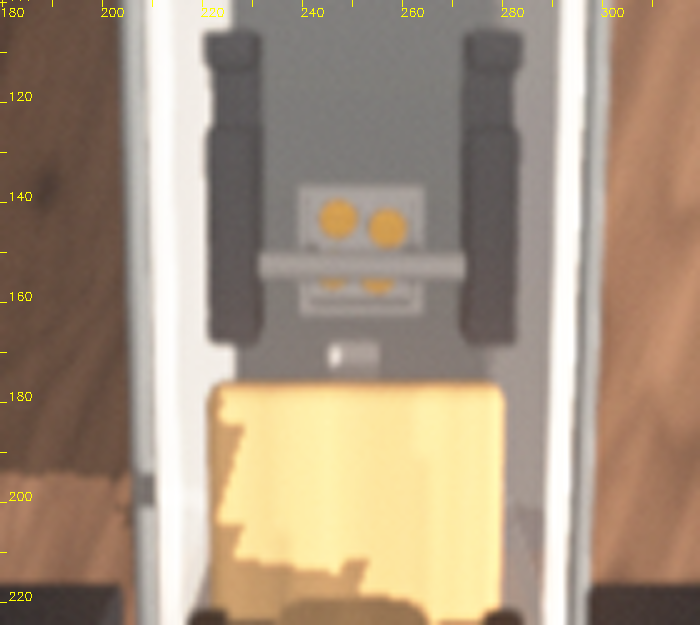

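```bash
python3 - <<'E'
from h import *
np.set_printoptions(precision=4,suppress=True)
w=V("w7.npz")
f=lambda uv,z:[tk(p).round(4) for p in w.plane(uv,z)]
print("bar",f([[231.5,152.3],[270.5,152.3]],.065),"bar mid",f([[251,152.3]],.065))
print("basket",f([[239.5,137],[264,137],[263.5,162.5],[239.5,162.5]],.033))
print("stop,lip,keeper,back",f([[225,107],[225,113.5],[225,125],[225,167.5]],.077),f([[278,106],[278,113.5],[278,125],[278,167.5]],.077))
print("hooktip",f([[244.5,168.5],[253.5,168.5]],.1025))
E
```

```text
bar [array([ 0.0044, -0.0205]), array([0.0044, 0.0184])] bar mid [array([ 0.0044, -0.001 ])]
basket [array([-0.0089, -0.0134]), array([-0.0088,  0.0132]), array([0.019 , 0.0128]), array([ 0.019 , -0.0137])]
stop,lip,keeper,back [array([-0.0392, -0.0252]), array([-0.0333, -0.0253]), array([-0.0227, -0.0255]), array([ 0.0178, -0.0263])] [array([-0.04  ,  0.0242]), array([-0.0332,  0.0243]), array([-0.0226,  0.0244]), array([0.0179, 0.0251])]
hooktip [array([ 0.0148, -0.0069]), array([0.0148, 0.0011])]
```

>>> {"api": "move_arm", "payload": {"series": [[0, 0.001, 0.01, 0], [0, 0.001, 0.02, 0], [0, 0.001, 0.03, 0], [0, 0.001, 0.038, 0], [0, 0.001, 0.042, 0], [0, 0.001, 0.0435, 0], [0, 0.001, 0.0435, 0]]}}

```text
time: 9.95
ee_pos: [0.5605, -0.1234, 0.1367]
eef_rot: [-0.143, 0.99, 0.0, -0.0]
ft_force: [-0.2, -0.1, -0.7]
width: 0.0177
```

```bash
python3 - <<'E'
from h import *
gotank(.012,0,.051)
w=snap("wrist","w8");s=snap("scene","s8");crop(s,190,110,300,230,6,"s8c.png")
crop(w,180,100,320,225,5,"w8c.png")
E
```

```text
t 9.95 p [ 0.5605 -0.1234  0.1367] yaw 16.4 tilt [-0.  0.] F [-0.22 -0.06 -0.69] w 0.0177
shift [0.0147 0.0002 0.0004] roll -0.0017
rod now tank uv [ 0.0267 -0.0002] z 0.0514
```

View pics/w8c.png

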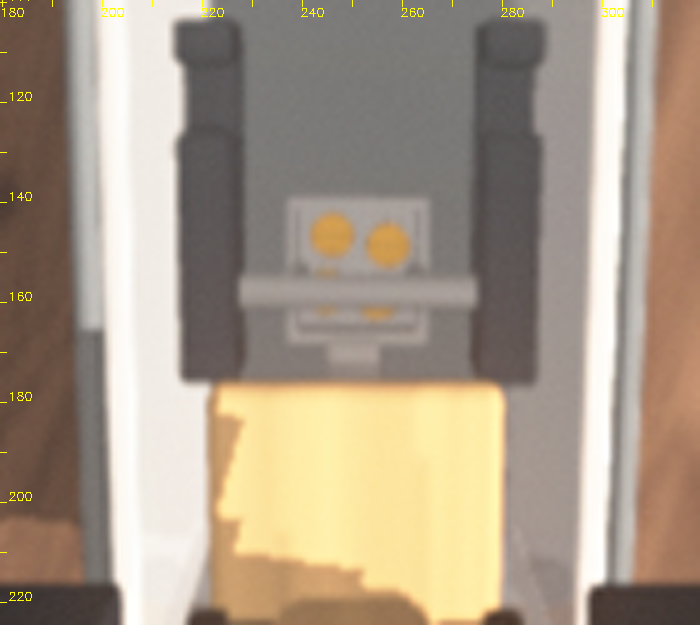

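View pics/s8c.png

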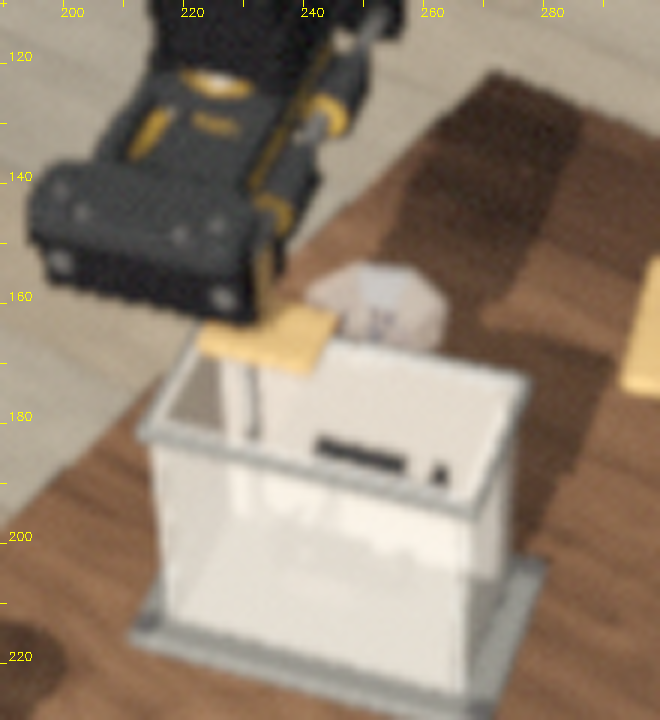

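>>> {"api": "move_arm", "payload": {"series": [[0, 0.0018, 0.0015, 0], [0.005, 0.0018, 0.0015, 0], [0.011, 0.0018, 0.0015, 0], [0.017, 0.0018, 0.0015, 0], [0.021, 0.0018, 0.0015, 0], [0.022, 0.0018, 0.0015, 0], [0.022, 0.0018, 0.0015, 0]]}}

```text
time: 10.75
ee_pos: [0.5388, -0.1279, 0.1354]
eef_rot: [-0.143, 0.99, 0.0, 0.0]
ft_force: [0.4, -0.0, -1.0]
width: 0.0175
```

```bash
python3 - <<'E'
from h import *
gotank(0.00,0,.058)
w=snap("wrist","w9")
crop(w,180,100,320,225,5,"w9c.png")
E
```

```text
t 10.75 p [ 0.5388 -0.1279  0.1354] yaw 16.39 tilt [0.02 0.02] F [ 0.41 -0.   -0.98] w 0.0175
shift [ 0.0046 -0.0016 -0.0079] roll -0.0019
rod now tank uv [0.0046 0.0016] z 0.0501
```

View pics/w9c.png

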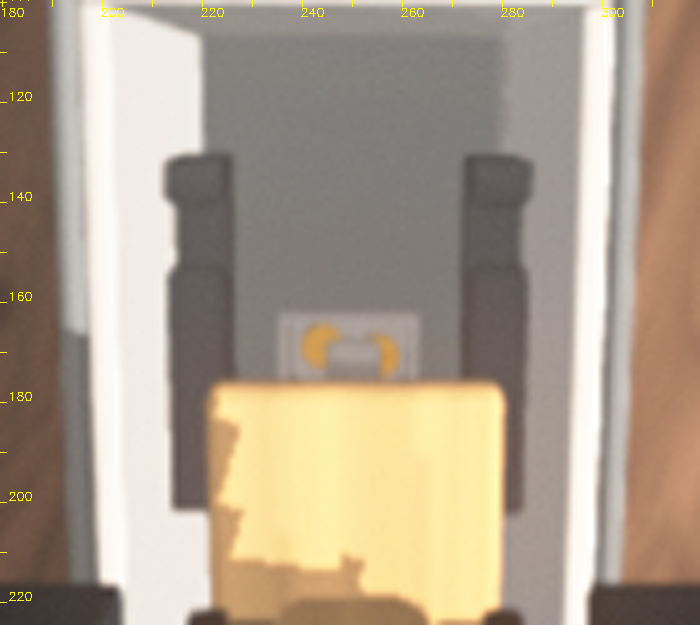

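>>> {"api": "move_arm", "payload": {"series": [[0, 0, -0.003, 0], [0, 0, -0.006, 0], [0, 0, -0.0075, 0], [0.003, 0, -0.0075, 0], [0.006, 0, -0.0075, 0], [0.009, 0, -0.0075, 0], [0.012, 0, -0.0075, 0], [0.015, 0, -0.0075, 0], [0.015, 0, -0.0075, 0]]}}

```text
time: 11.7
ee_pos: [0.524, -0.1324, 0.1427]
eef_rot: [-0.142, 0.99, 0.0, -0.0]
ft_force: [0.3, 0.3, -0.6]
width: 0.0178
```

```bash
python3 - <<'E'
from h import *
gotank(-.027,.002,.058)
w=snap("wrist","w10")
crop(w,180,100,320,225,5,"w10c.png")
E
```

```text
t 11.7 p [ 0.524  -0.1324  0.1427] yaw 16.38 tilt [-0.01  0.02] F [ 0.34  0.34 -0.64] w 0.0178
shift [ 0.0162  0.0004 -0.0006] roll -0.0022
rod now tank uv [-0.0108  0.0016] z 0.0574
```

View pics/w10c.png

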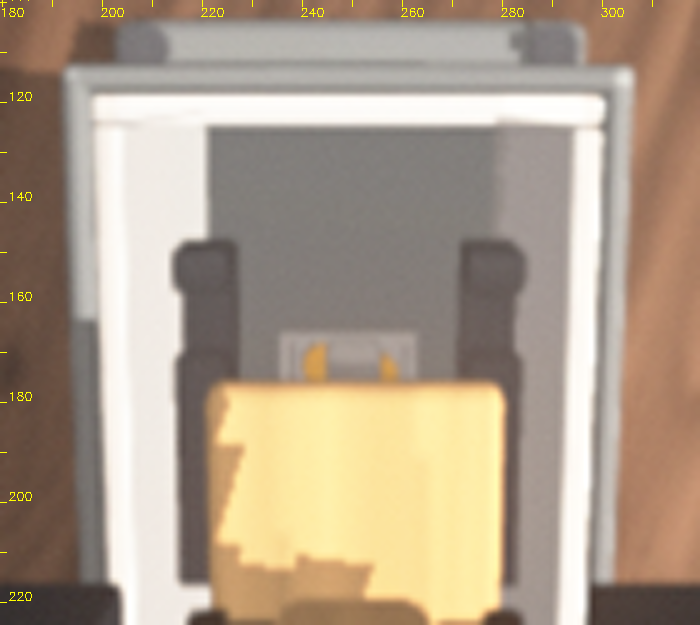

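>>> {"api": "move_arm", "payload": {"series": [[0.003, 0, 0, 0], [0.006, 0, 0, 0], [0.009, 0, 0, 0], [0.012, 0, 0, 0], [0.014, 0, 0, 0], [0.016, 0, 0, 0], [0.018, 0, 0, 0], [0.018, 0, 0, 0]]}}

```text
time: 12.55
ee_pos: [0.5069, -0.1373, 0.1427]
eef_rot: [-0.143, 0.99, 0.0, -0.0]
ft_force: [0.5, -0.3, -1.9]
width: 0.0173
```

```bash
python3 - <<'E'
from h import *
gotank(-.035,.0016,.058)
w=snap("wrist","w11")
crop(w,180,100,320,225,5,"w11c.png")
E
```

```text
t 12.55 p [ 0.5069 -0.1373  0.1427] yaw 16.39 tilt [-0.01  0.01] F [ 0.52 -0.28 -1.94] w 0.0173
shift [ 0.0064 -0.     -0.0006] roll -0.002
rod now tank uv [-0.0286  0.0017] z 0.0574
```

View pics/w11c.png

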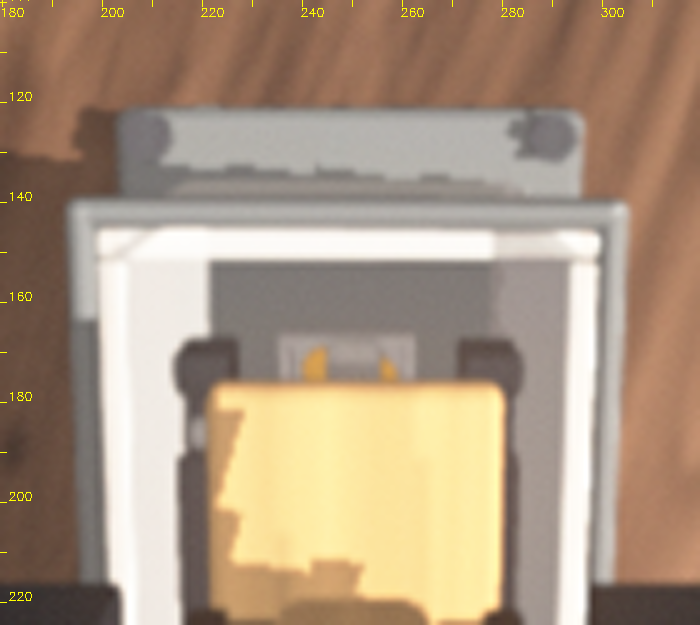

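>>> {"api": "move_arm", "payload": {"series": [[0.001, 0, 0, 0], [0.002, 0, 0, 0], [0.003, 0, 0, 0], [0.004, 0, 0, 0], [0.004, 0, 0, 0]]}}

```text
time: 13.1
ee_pos: [0.5032, -0.1384, 0.1427]
eef_rot: [-0.143, 0.99, 0.0, -0.0]
ft_force: [0.2, 0.5, -1.0]
width: 0.0176
```

```bash
python3 - <<'E'
from h import *
gotank(-.035,.0016,.058)
w=snap("wrist","w12")
crop(w,180,130,320,225,5,"w12c.png")
E
```

```text
t 13.1 p [ 0.5032 -0.1384  0.1427] yaw 16.39 tilt [-0.    0.01] F [ 0.24  0.55 -0.97] w 0.0176
shift [ 0.0026 -0.0001 -0.0006] roll -0.0019
rod now tank uv [-0.0324  0.0017] z 0.0574
```

View pics/w12c.png

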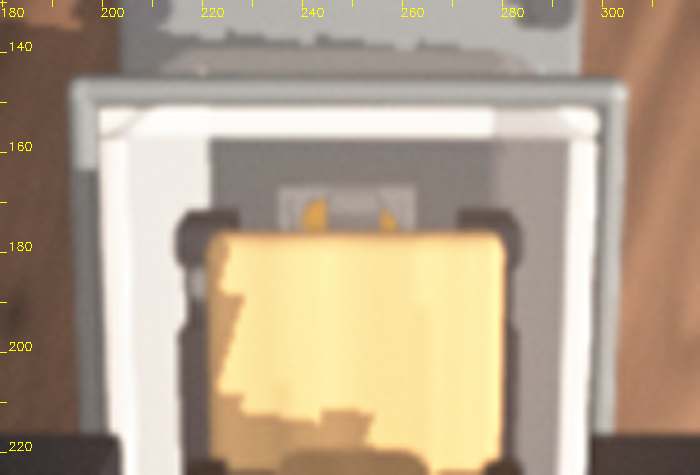

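>>> {"api": "move_arm", "payload": {"series": [[0.001, 0, 0, 0], [0.0015, 0, 0, 0], [0.002, 0, 0, 0], [0.002, 0, 0, 0]]}}

```text
time: 13.55
ee_pos: [0.5014, -0.1389, 0.1427]
eef_rot: [-0.143, 0.99, 0.0, -0.0]
ft_force: [0.6, 0.3, -1.1]
width: 0.0174
```

>>> {"api": "move_arm", "payload": {"series": [[0.0005, 0, 0, 0], [0.001, 0, 0, 0], [0.001, 0, 0, 0]]}}

```text
time: 13.85
ee_pos: [0.5004, -0.1392, 0.1427]
eef_rot: [-0.143, 0.99, 0.0, 0.0]
ft_force: [-0.0, 0.7, -1.4]
width: 0.0178
```

```bash
python3 - <<'E'
from h import *
gotank(-.035,.0016,.058)
w=snap("wrist","w13")
crop(w,180,130,320,225,5,"w13c.png")
E
```

```text
t 13.85 p [ 0.5004 -0.1392  0.1427] yaw 16.4 tilt [0.   0.01] F [-0.04  0.74 -1.37] w 0.0178
shift [-0.0003 -0.0001 -0.0006] roll -0.0018
rod now tank uv [-0.0353  0.0017] z 0.0574
```

View pics/w13c.png

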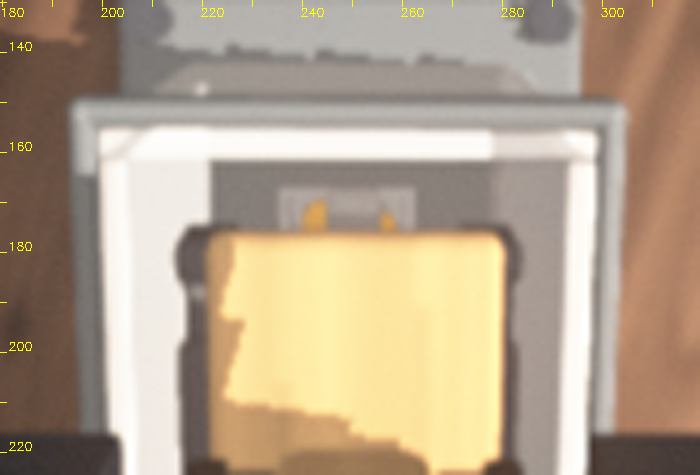

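>>> {"api": "move_arm", "payload": {"series": [[0.0005, 0, 0, 0], [0.001, 0, 0, 0], [0.001, 0, 0, 0]]}}

```text
time: 14.2
ee_pos: [0.4996, -0.1395, 0.1428]
eef_rot: [-0.143, 0.99, 0.0, 0.0]
ft_force: [0.6, 0.0, -0.7]
width: 0.0175
```

>>> {"api": "move_arm", "payload": {"series": [[0.0005, 0, 0, 0], [0.001, 0, 0, 0], [0.001, 0, 0, 0]]}}

```text
time: 14.5
ee_pos: [0.4989, -0.1397, 0.1428]
eef_rot: [-0.143, 0.99, 0.0, 0.0]
ft_force: [2.3, 0.4, -2.1]
width: 0.0172
```

>>> {"api": "move_arm", "payload": {"series": [[-0.002, 0, 0, 0], [-0.0039, 0, 0, 0], [-0.0039, 0, -0.003, 0], [-0.0039, 0, -0.006, 0], [-0.0039, 0, -0.007, 0], [-0.0039, 0, -0.008, 0], [-0.0039, 0, -0.008, 0]]}}

```text
time: 15.2
ee_pos: [0.5023, -0.1387, 0.1508]
eef_rot: [-0.143, 0.99, 0.0, 0.0]
ft_force: [-0.1, -0.9, -1.7]
width: 0.0174
```

```bash
python3 - <<'E'
from h import *
gotank(-.0298,.0016,.066)
w=snap("wrist","w14")
crop(w,180,130,320,225,5,"w14c.png")
E
```

```text
t 15.2 p [ 0.5023 -0.1387  0.1508] yaw 16.4 tilt [0.01 0.01] F [-0.12 -0.95 -1.68] w 0.0174
shift [-0.0036 -0.0001 -0.0005] roll -0.0017
rod now tank uv [-0.0334  0.0017] z 0.0655
```

View pics/w14c.png

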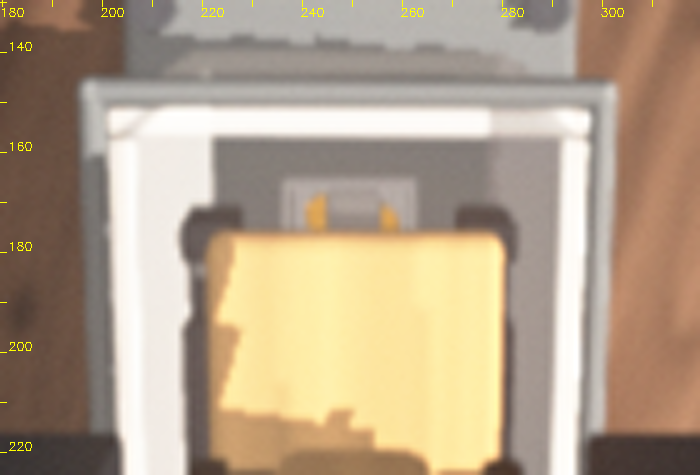

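>>> {"api": "move_arm", "payload": {"series": [[0, 0, -0.0005, 0], [-0.001, 0, -0.0005, 0], [-0.002, 0, -0.0005, 0], [-0.003, 0, -0.0005, 0], [-0.0036, 0, -0.0005, 0], [-0.0036, 0, -0.0005, 0]]}}

```text
time: 15.85
ee_pos: [0.5058, -0.1376, 0.1512]
eef_rot: [-0.143, 0.99, 0.0, -0.0]
ft_force: [0.1, -0.0, -1.6]
width: 0.0175
```

```bash
python3 - <<'E'
from h import *
gotank(-.0298,.0016,.066)
w=snap("wrist","w15")
crop(w,180,130,320,225,5,"w15c.png")
E
```

```text
t 15.85 p [ 0.5058 -0.1376  0.1512] yaw 16.4 tilt [-0.01  0.  ] F [ 0.14 -0.04 -1.58] w 0.0175
shift [ 0.     -0.0001 -0.0001] roll -0.0017
rod now tank uv [-0.0298  0.0017] z 0.0659
```

View pics/w15c.png

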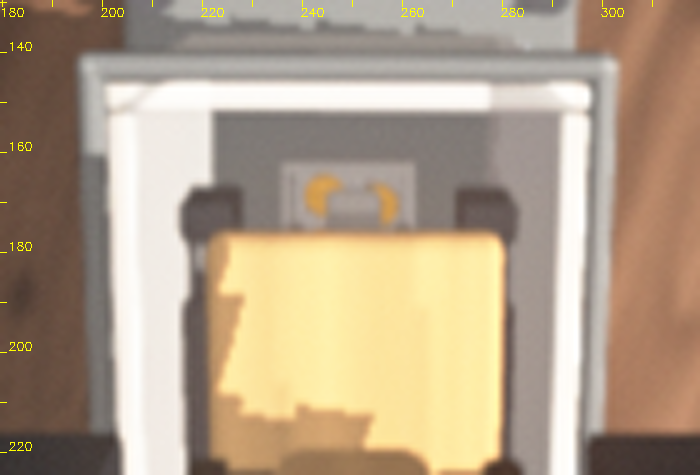

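>>> {"api": "move_arm", "payload": {"series": [[0, 0, -0.0005, 0], [0, 0, -0.001, 0], [0, 0, -0.0015, 0], [0, 0, -0.0015, 0]]}}

```text
time: 16.3
ee_pos: [0.5058, -0.1377, 0.1528]
eef_rot: [-0.143, 0.99, 0.0, 0.0]
ft_force: [0.1, -0.4, -1.8]
width: 0.0178
```

```bash
python3 - <<'E'
from h import *
gotank(-.0298,.0016,.066)
w=snap("wrist","w16")
a=V("w14.npz")
for n in ("w14","w15","w16"): crop(V(n+".npz"),205,160,295,215,8,n+"z.png")
z=[cv2.imread(f"pics/{n}z.png") for n in ("w14","w15","w16")]
cv2.imwrite("pics/zz.png",cv2.resize(np.vstack([k[:,:] for k in z]),(480,870))[:600]) 
cv2.imwrite("pics/zz.png",np.hstack([k[:, :200] for k in z]))
E
```

```text
t 16.3 p [ 0.5058 -0.1377  0.1528] yaw 16.4 tilt [0.01 0.  ] F [ 0.12 -0.35 -1.75] w 0.0178
shift [ 0.0001 -0.      0.0015] roll -0.0018
rod now tank uv [-0.0297  0.0016] z 0.0675
```

View pics/zz.png

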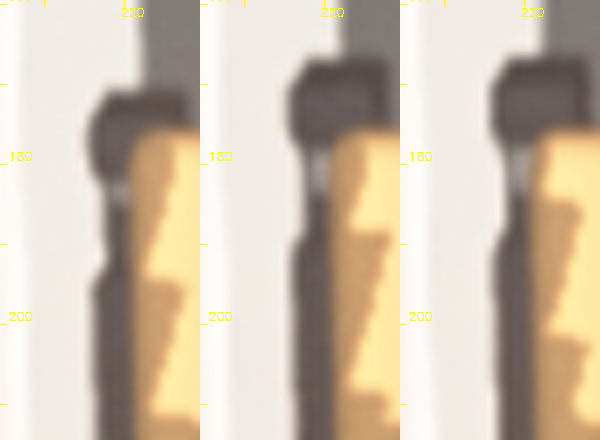

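View pics/w16z.png

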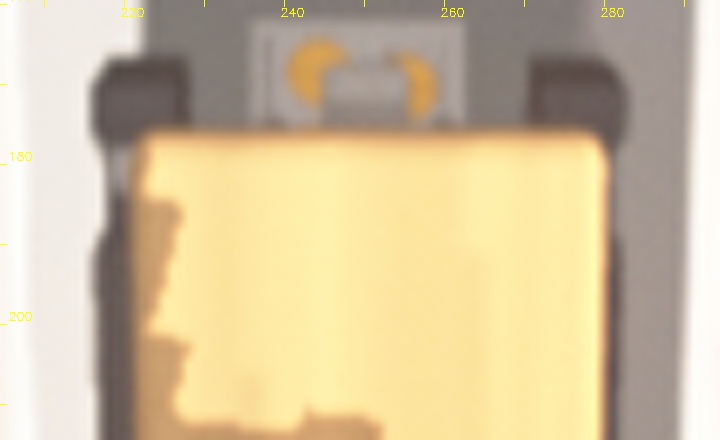

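>>> {"api": "move_arm", "payload": {"series": [[0, 0, -0.001, 0], [0, 0, -0.002, 0], [0, 0, -0.003, 0], [0, 0, -0.003, 0]]}}

```text
time: 16.75
ee_pos: [0.5059, -0.1377, 0.1559]
eef_rot: [-0.143, 0.99, 0.0, 0.0]
ft_force: [-0.6, 0.4, -2.0]
width: 0.0177
```

```bash
python3 - <<'E'
from h import *
gotank(-.0298,.0016,.08)
w=snap("wrist","w17"); crop(w,205,155,295,215,8,"w17z.png")
E
```

```text
t 16.75 p [ 0.5059 -0.1377  0.1559] yaw 16.4 tilt [0.02 0.  ] F [-0.56  0.44 -2.01] w 0.0177
shift [ 0.0001  0.     -0.0094] roll -0.0018
rod now tank uv [-0.0297  0.0016] z 0.0706
```

View pics/w17z.png

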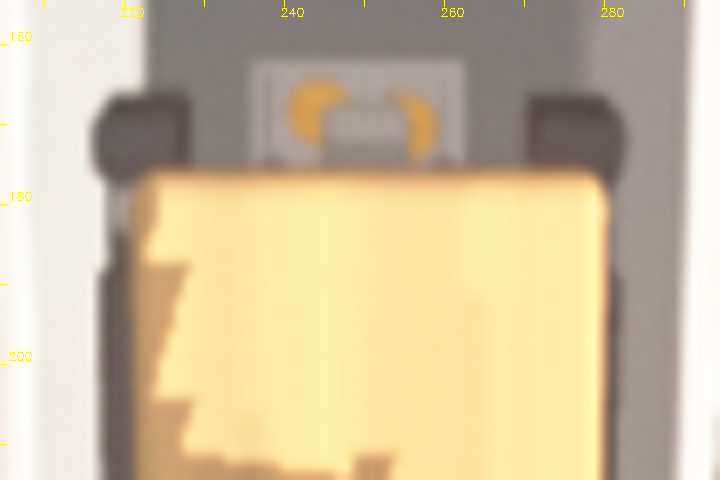

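>>> {"api": "move_arm", "payload": {"series": [[0, 0, -0.001, 0], [0, 0, -0.002, 0], [0, 0, -0.0035, 0], [0, 0, -0.005, 0], [0, 0, -0.005, 0]]}}

```text
time: 17.3
ee_pos: [0.5059, -0.1377, 0.161]
eef_rot: [-0.143, 0.99, -0.0, 0.0]
ft_force: [-0.7, -0.0, -0.9]
width: 0.0178
```

```bash
python3 - <<'E'
from h import *
gotank(-.0298,.0016,.08)
w=snap("wrist","w18"); crop(w,205,155,295,215,8,"w18z.png")
E
```

```text
t 17.3 p [ 0.5059 -0.1377  0.161 ] yaw 16.4 tilt [0.02 0.  ] F [-0.74 -0.03 -0.93] w 0.0178
shift [ 0.0001  0.     -0.0043] roll -0.0017
rod now tank uv [-0.0297  0.0016] z 0.0757
```

View pics/w18z.png

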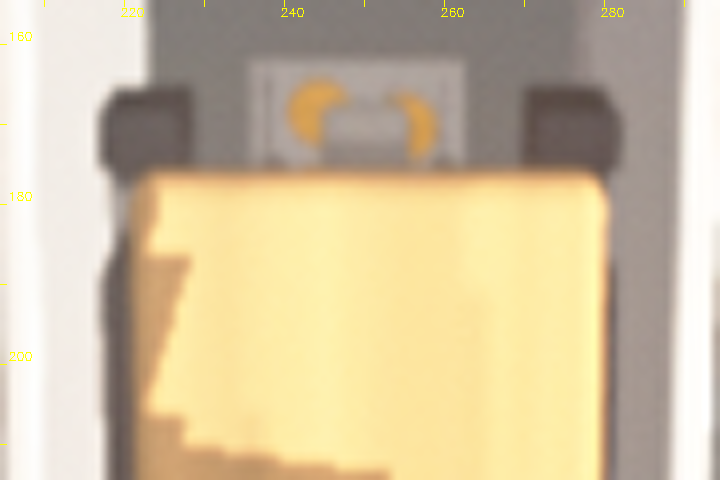

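>>> {"api": "move_arm", "payload": {"series": [[0, 0, -0.003, 0], [0, 0, -0.006, 0], [0, 0, -0.01, 0], [0, 0, -0.015, 0], [0, 0, -0.02, 0], [0, 0, -0.03, 0], [0, 0, -0.04, 0], [0, 0, -0.05, 0], [0, 0, -0.065, 0], [0, 0, -0.08, 0], [0, 0, -0.095, 0], [0, 0, -0.11, 0], [0, 0, -0.12, 0], [0, 0, -0.125, 0], [0, 0, -0.125, 0], [0, 0, -0.125, 0]]}}

```text
time: 18.95
ee_pos: [0.5055, -0.1376, 0.2852]
eef_rot: [-0.143, 0.99, 0.0, -0.0]
ft_force: [-0.1, 0.0, -2.2]
width: 0.0177
```

```bash
python3 - <<'E'
from h import *
gotank(-.0298,.0016,.2)
s=snap("scene","s19"); crop(s,180,60,330,220,4,"s19z.png")
w=snap("wrist","w19")
E
```

```text
t 18.95 p [ 0.5055 -0.1376  0.2852] yaw 16.4 tilt [-0.04  0.01] F [-0.14  0.   -2.2 ] w 0.0177
shift [-0.0002 -0.0002 -0.0001] roll -0.0017
rod now tank uv [-0.03    0.0018] z 0.1999
```

View pics/s19z.png

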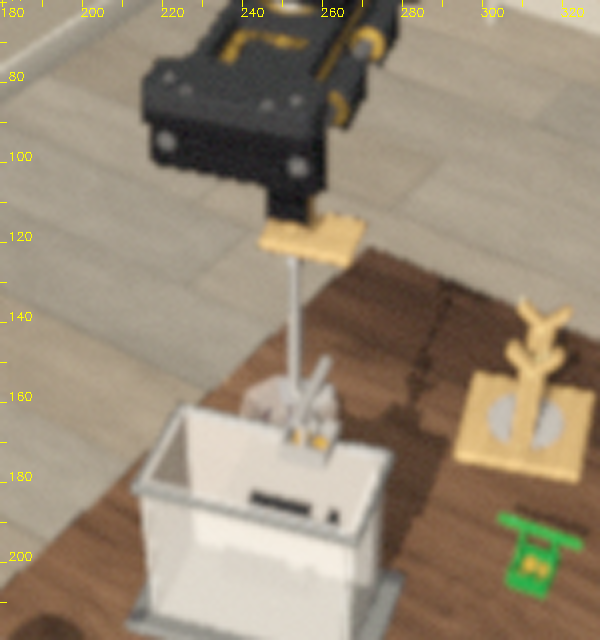

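View pics/w19.png

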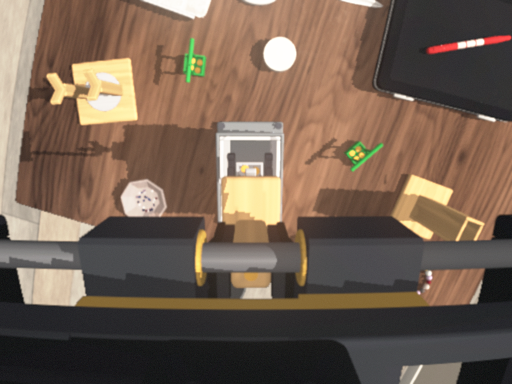

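```bash
python3 - <<'E'
from h import *
crop(V("w19.npz"),35,50,145,135,7,"w19s.png")
crop(V("t4.npz"),345,175,410,235,10,"t4s.png")
crop(V("s19.npz"),285,125,340,185,10,"s19s.png")
E
```

```text
(no output)
```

View pics/w19s.png

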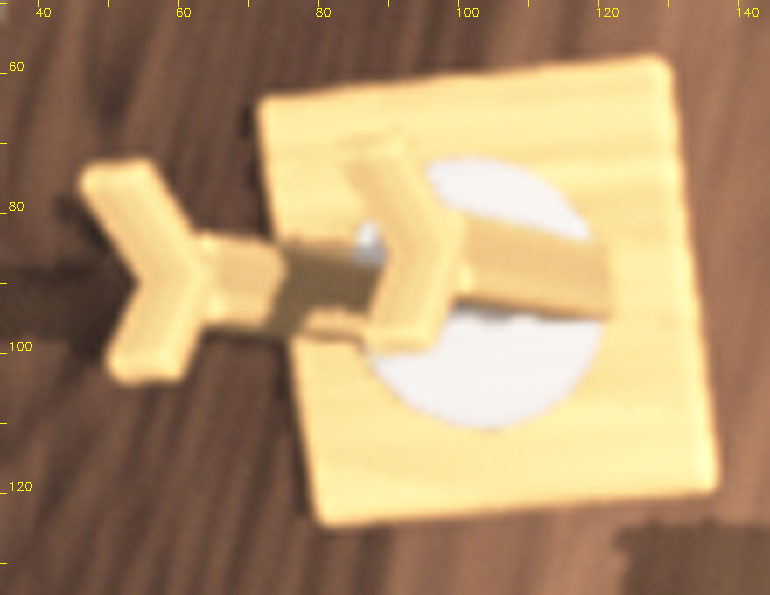

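View pics/t4s.png

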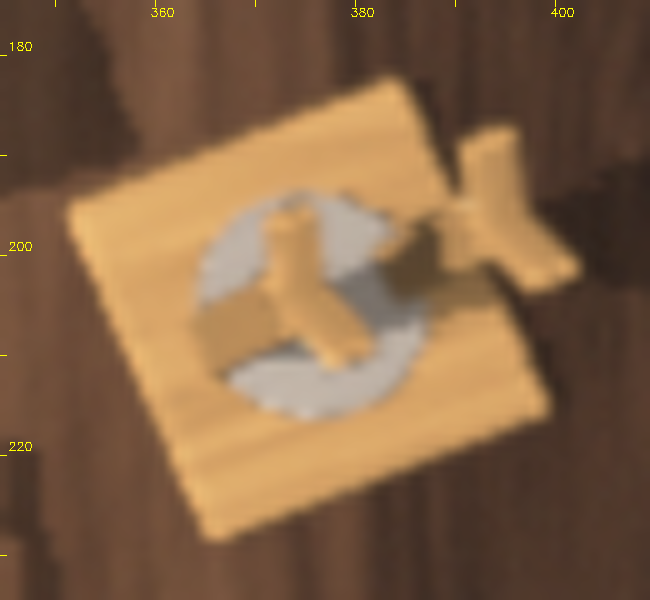

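View pics/s19s.png

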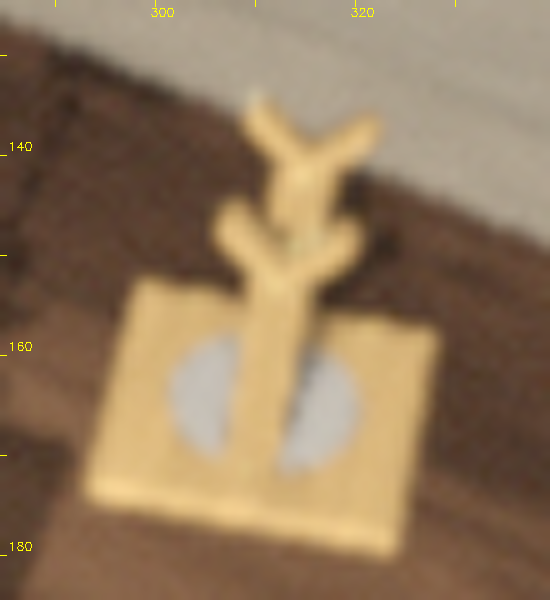

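```bash
python3 - <<'E'
from h import *
np.set_printoptions(precision=4,suppress=True)
w=V("w19.npz");t=V("t4.npz");s=V("s19.npz")
for n,v,A_,B_ in [("w",w,[[51.5,74],[55,102.5]],[[88,70.5],[91.5,98.5]]),("t",t,[[393,187.5],[400.3,202]],[[373.8,196],[379,210]]),("s",s,[[310,135.5],[321.3,137]],[[307.5,146],[319,148.5]])]:
    a=v.plane(A_,.097);b=v.plane(B_,.097); print(n,a.tolist(),b.tolist())
    ma,mb=a.mean(0),b.mean(0); d=mb-ma
    print("  mid",(ma+mb)/2,"len",np.linalg.norm(d),"yaw",np.degrees(np.arctan2(d[1],d[0]))-90, "tips yaw",[np.degrees(np.arctan2(*(q[1]-q[0])[[1,0]])) for q in(a,b)])
for n,v,q in [("w",w,[[71.5,64],[129.5,58.5],[136.5,119.5],[80,124.8]]),("t",t,[[352,195.8],[384,182.5],[399,215.5],[366,228.5]]),("s",s,[[298,152.5],[327.8,157],[323.5,178],[293.5,172.5]])]:
    c=v.plane(q,.01); print(n,c.mean(0),[round(float(np.degrees(np.arctan2(*(c[(i+1)%4]-c[i])[[1,0]])))%90,1) for i in range(4)],[round(float(np.linalg.norm(c[(i+1)%4]-c[i])),4) for i in range(4)])
E
```

```text
w [[0.457360604411899, -0.4029644930605921, 0.09699999999999998], [0.4897721545638616, -0.3923748942292807, 0.09699999999999998]] [[0.44206880889041805, -0.3581147269110231, 0.09699999999999998], [0.473165659128999, -0.3473084824799125, 0.09699999999999998]]
  mid [ 0.4656 -0.3752  0.097 ] len 0.047703301808912746 yaw 19.532438705731323 tips yaw [np.float64(18.093405655148604), np.float64(19.162485624514886)]
t [[0.49118601259272776, -0.39209727338720535, 0.09699999999999998], [0.4581449309161114, -0.4055386443232475, 0.09699999999999998]] [[0.4729061521965523, -0.34822869320291505, 0.09699999999999998], [0.4412881491472591, -0.3574140031364046, 0.09699999999999998]]
  mid [ 0.4659 -0.3758  0.097 ] len 0.04923752735686349 yaw 20.904265154389208 tips yaw [np.float64(-157.86312302206548), np.float64(-163.8009510285514)]
s [[0.49032615328329804, -0.39302769110474634, 0.09699999999999998], [0.4612475049640157, -0.40516576610233146, 0.09699999999999998]] [[0.4744417729199876, -0.34993557457009083, 0.09699999999999998], [0.44390624806363155, -0.35858586398776027, 0.09699999999999998]]
  mid [ 0.4675 -0.3767  0.097 ] len 0.04781478301792728 yaw 20.330878221265507 tips yaw [np.float64(-157.34325699910536), np.float64(-164.1833118191534)]
w [ 0.4658 -0.3736  0.01  ] [19.2, 19.6, 20.3, 19.5] [0.0887, 0.087, 0.0888, 0.0888]
t [ 0.4643 -0.3745  0.01  ] [21.4, 20.0, 20.1, 19.5] [0.0861, 0.0875, 0.0867, 0.0856]
s [ 0.4673 -0.3758  0.01  ] [21.7, 19.2, 19.8, 21.5] [0.0896, 0.0905, 0.0861, 0.0876]
```

```bash
python3 - <<'E'
from h import *
go(*rod2ee(.466,-.375,.2,19.8),19.8)
E
```

```text
t 19.05 p [ 0.5054 -0.1376  0.285 ] yaw 16.4 tilt [-0.06  0.01] F [ 0.27  0.83 -1.84] w 0.0176
shift [ 0.0958 -0.2174 -0.0003] roll -0.0594
```

>>> {"api": "move_arm", "payload": {"series": [[0.003, -0.006, 0, -0.005], [0.007, -0.016, 0, -0.01], [0.014, -0.031, 0, -0.015], [0.022, -0.05, 0, -0.02], [0.031, -0.07, 0, -0.03], [0.04, -0.09, 0, -0.04], [0.049, -0.11, 0, -0.05], [0.058, -0.13, 0, -0.055], [0.066, -0.15, 0, -0.0594], [0.074, -0.169, 0, -0.0594], [0.082, -0.186, 0, -0.0594], [0.088, -0.2, 0, -0.0594], [0.093, -0.21, 0, -0.0594], [0.0955, -0.216, 0, -0.0594], [0.0958, -0.2174, 0, -0.0594], [0.0958, -0.2174, 0, -0.0594], [0.0958, -0.2174, 0, -0.0594]]}}

```text
time: 20.75
ee_pos: [0.4752, -0.3731, 0.2856]
eef_rot: [-0.172, 0.985, 0.0, -0.0]
ft_force: [-0.5, -0.3, -2.8]
width: 0.0175
```

```bash
python3 - <<'E'
from h import *
go(*rod2ee(.466,-.375,.2,19.8),19.8)
s=snap("scene","s20"); crop(s,250,50,370,190,5,"s20z.png")
w=snap("wrist","w20"); t=snap("top","t20"); crop(t,330,130,450,240,6,"t20z.png"); crop(w,190,80,310,225,4,"w20z.png")
E
```

```text
t 20.75 p [ 0.4752 -0.3731  0.2856] yaw 19.82 tilt [-0.01  0.02] F [-0.49 -0.29 -2.79] w 0.0175
shift [0.0003 0.0001 0.0003] roll 0.0004
```

View pics/s20z.png

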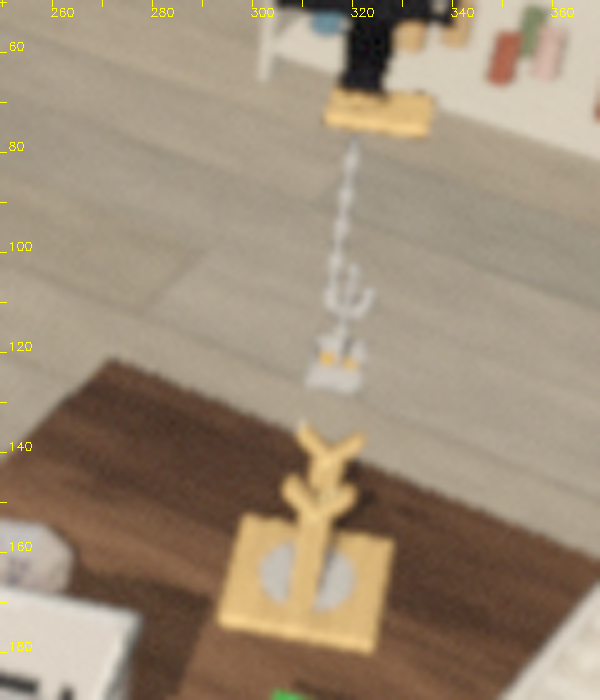

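View pics/t20z.png

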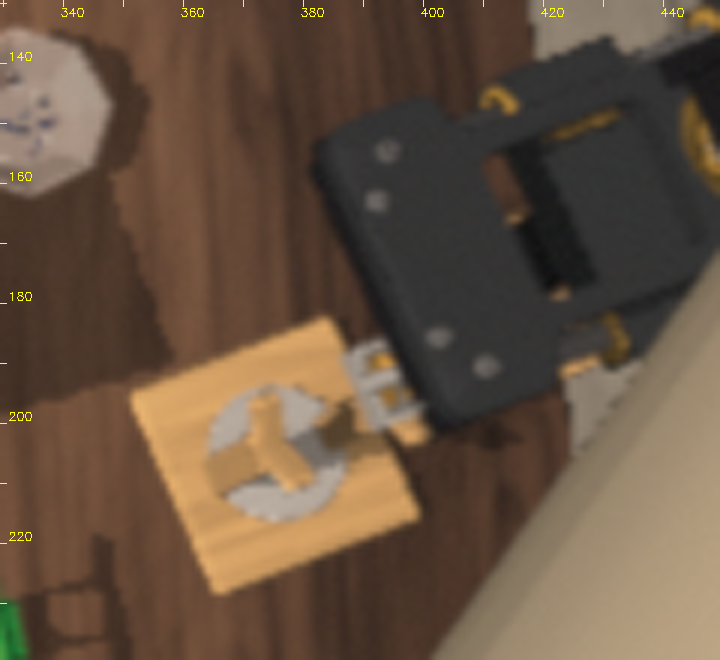

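View pics/w20z.png

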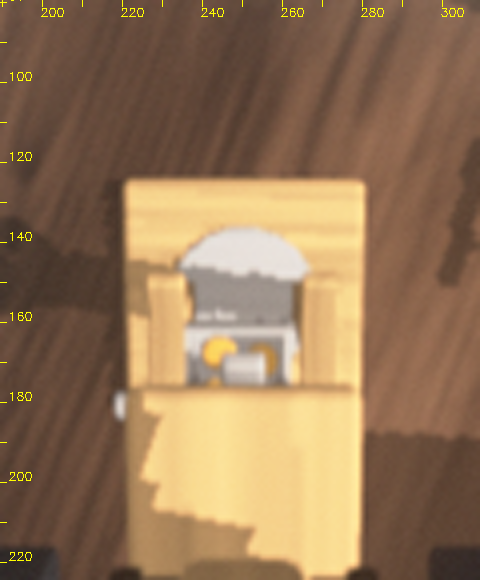

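```bash
python3 - <<'E'
from h import *
np.set_printoptions(precision=4,suppress=True)
w=V("w20.npz")
a=np.radians(19.8);M=np.array([[np.cos(a),-np.sin(a)],[np.sin(a),np.cos(a)]])
st=lambda p:(p[:,:2]-[.466,-.375])@M
print("fork tips",st(w.plane([[223.7,149],[233,149],[263.5,149],[272.3,149]],.099)))
print("basket rim far",st(w.plane([[234.2,160.8],[261,160.8]],.166)))
print("bar -y end",st(w.plane([[217.8,181]],.197)))
print("lip",st(w.plane([[243,168.5],[253.3,168.5]],.206)), st(rodnow()[None]))
E
```

```text
fork tips [[-0.018  -0.0331]
 [-0.0179 -0.0218]
 [-0.018   0.0154]
 [-0.018   0.0262]]
basket rim far [[-0.0124 -0.017 ]
 [-0.0124  0.0102]]
bar -y end [[ 0.0024 -0.031 ]]
lip [[-0.0108 -0.0072]
 [-0.0108  0.0021]] [[0.0007 0.0002]]
```

>>> {"api": "move_arm", "payload": {"series": [[0, 0, 0.005, 0], [0, 0, 0.015, 0], [0, 0, 0.027, 0], [0, 0, 0.04, 0], [0, 0, 0.053, 0], [0, 0, 0.066, 0], [0, 0, 0.078, 0], [0, 0, 0.088, 0], [0, 0, 0.095, 0], [0, 0, 0.099, 0], [0, 0, 0.1, 0], [0, 0, 0.1, 0]]}}

```text
time: 22.1
ee_pos: [0.4753, -0.3734, 0.1859]
eef_rot: [-0.172, 0.985, -0.0, 0.0]
ft_force: [-0.1, 0.0, -2.2]
width: 0.0176
```

```bash
python3 - <<'E'
from h import *
go(*rod2ee(.466,-.375,.074,19.8),19.8)
s=snap("scene","s21"); crop(s,270,90,350,190,6,"s21z.png")
w=snap("wrist","w21"); crop(w,190,80,310,225,4,"w21z.png")
t=snap("top","t21"); crop(t,340,150,440,240,6,"t21z.png")
E
```

```text
t 22.1 p [ 0.4753 -0.3734  0.1859] yaw 19.8 tilt [ 0.02 -0.01] F [-0.13  0.03 -2.16] w 0.0176
shift [0.0003 0.0004 0.0266] roll -0.0
```

View pics/s21z.png

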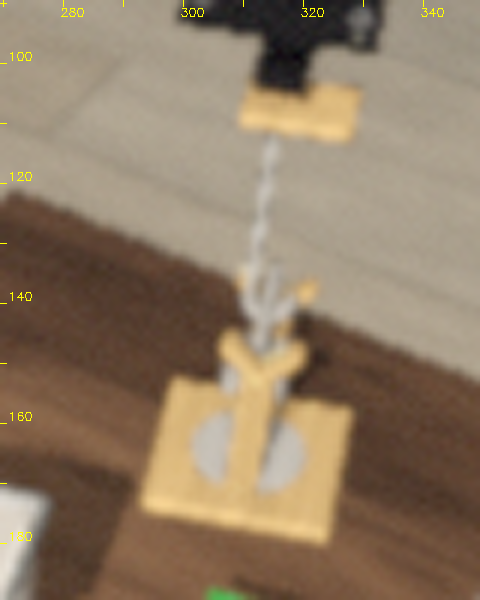

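View pics/w21z.png

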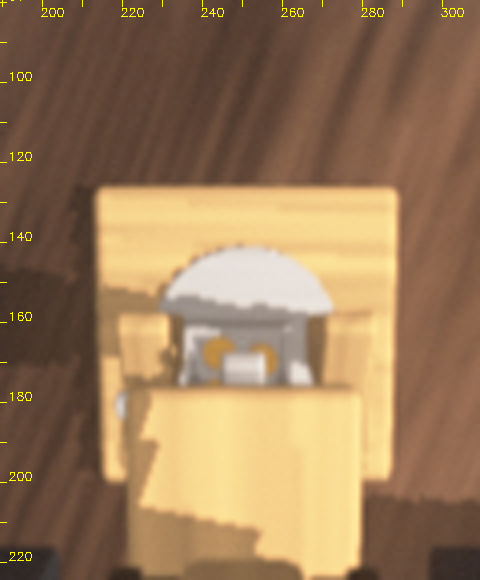

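View pics/t21z.png

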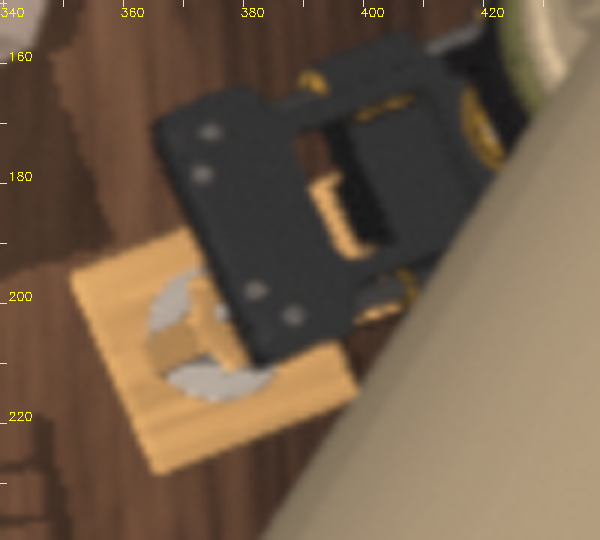

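>>> {"api": "move_arm", "payload": {"series": [[0, 0.0004, 0.003, 0], [0, 0.0004, 0.006, 0], [0, 0.0004, 0.009, 0], [0, 0.0004, 0.012, 0], [0, 0.0004, 0.015, 0], [0, 0.0004, 0.018, 0], [0, 0.0004, 0.019, 0], [0, 0.0004, 0.019, 0]]}}

```text
time: 23.05
ee_pos: [0.475, -0.3728, 0.1665]
eef_rot: [-0.172, 0.985, 0.0, -0.0]
ft_force: [0.1, -0.6, -1.3]
width: 0.018
```

```bash
python3 - <<'E'
from h import *
go(*rod2ee(.466,-.375,.074,19.8),19.8)
s=snap("scene","s22"); crop(s,270,90,350,190,6,"s22z.png")
w=snap("wrist","w22"); crop(w,190,80,310,225,4,"w22z.png")
E
```

```text
t 23.05 p [ 0.475  -0.3728  0.1665] yaw 19.81 tilt [-0.01  0.01] F [ 0.14 -0.57 -1.33] w 0.018
shift [ 0.0002 -0.0003  0.0072] roll 0.0001
```

View pics/s22z.png

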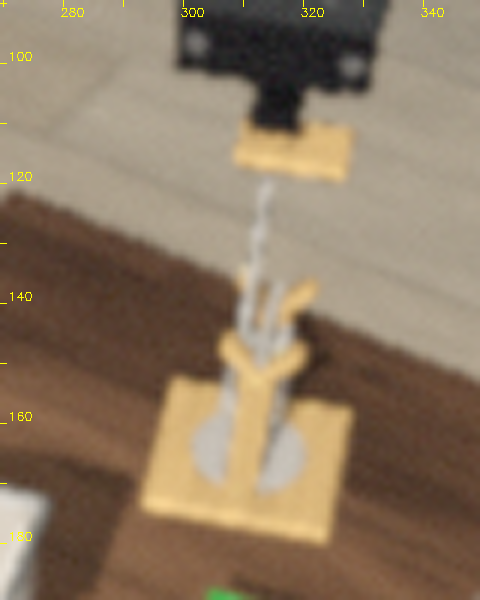

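View pics/w22z.png

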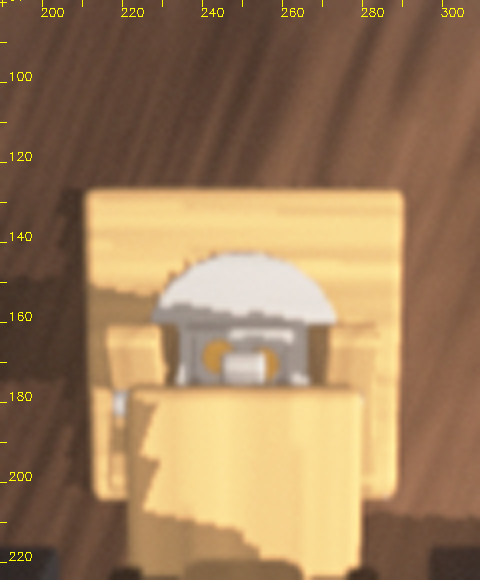

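>>> {"api": "move_arm", "payload": {"series": [[0, 0, 0.002, 0], [0, 0, 0.004, 0], [0, 0, 0.006, 0], [0, 0, 0.0075, 0], [0, 0, 0.0075, 0]]}}

```text
time: 23.65
ee_pos: [0.4749, -0.3728, 0.1588]
eef_rot: [-0.172, 0.985, 0.0, -0.0]
ft_force: [0.2, 0.4, -1.7]
width: 0.0178
```

```bash
python3 - <<'E'
from h import *
a=np.radians(19.8)
o=np.array([.466,-.375])+.027*np.array([np.cos(a),np.sin(a)])
go(*rod2ee(*o,.0735,19.8),19.8)
s=snap("scene","s23"); crop(s,270,90,350,190,6,"s23z.png")
w=snap("wrist","w23"); crop(w,190,80,310,225,4,"w23z.png")
E
```

```text
t 23.65 p [ 0.4749 -0.3728  0.1588] yaw 19.8 tilt [-0.03  0.02] F [ 0.24  0.39 -1.7 ] w 0.0178
shift [-0.0268 -0.0004  0.    ] roll 0.0001
```

View pics/s23z.png

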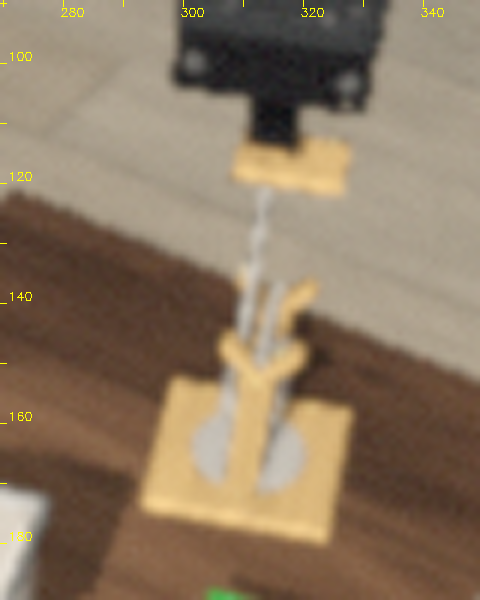

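View pics/w23z.png

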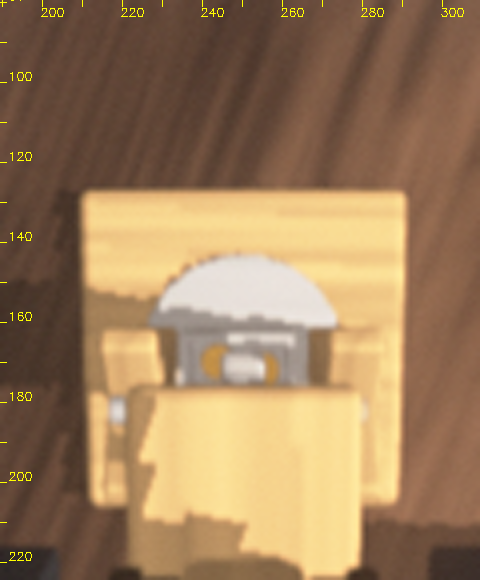

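>>> {"api": "move_arm", "payload": {"series": [[0, 0, 0.0005, 0], [-0.003, 0, 0.0005, 0], [-0.006, 0, 0.0005, 0], [-0.009, 0, 0.0005, 0], [-0.012, 0, 0.0005, 0], [-0.012, 0, 0.0005, 0]]}}

```text
time: 24.35
ee_pos: [0.487, -0.3684, 0.1586]
eef_rot: [-0.172, 0.985, 0.0, 0.0]
ft_force: [-0.2, -0.4, -0.6]
width: 0.0177
```

```bash
python3 - <<'E'
from h import *
go(0,0,0,19.8)
w=snap("wrist","w24"); crop(w,190,80,310,225,4,"w24z.png")
E
```

```text
t 24.35 p [ 0.487  -0.3684  0.1586] yaw 19.85 tilt [0.   0.01] F [-0.18 -0.36 -0.58] w 0.0177
shift [0.333  0.5118 0.1586] roll 0.0008
```

View pics/w24z.png

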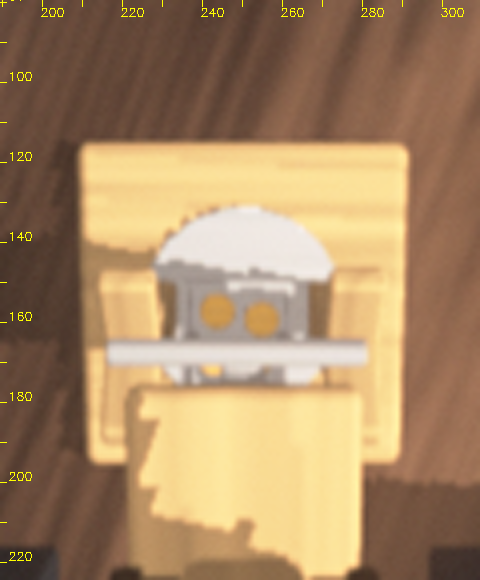

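>>> {"api": "move_arm", "payload": {"series": [[-0.004, 0, 0, 0], [-0.008, 0, 0, 0], [-0.012, 0, 0, 0], [-0.016, 0, 0, 0], [-0.018, 0, 0, 0], [-0.018, 0, 0, 0]]}}

```text
time: 25.0
ee_pos: [0.5037, -0.3624, 0.1586]
eef_rot: [-0.172, 0.985, 0.0, -0.0]
ft_force: [-0.2, 1.1, -1.6]
width: 0.0176
```

```bash
python3 - <<'E'
from h import *
go(0,0,0,19.8)
w=snap("wrist","w25"); crop(w,190,80,310,225,4,"w25z.png")
E
```

```text
t 25.0 p [ 0.5037 -0.3624  0.1586] yaw 19.83 tilt [-0.01  0.01] F [-0.16  1.08 -1.58] w 0.0176
shift [0.3508 0.5118 0.1587] roll 0.0006
```

View pics/w25z.png

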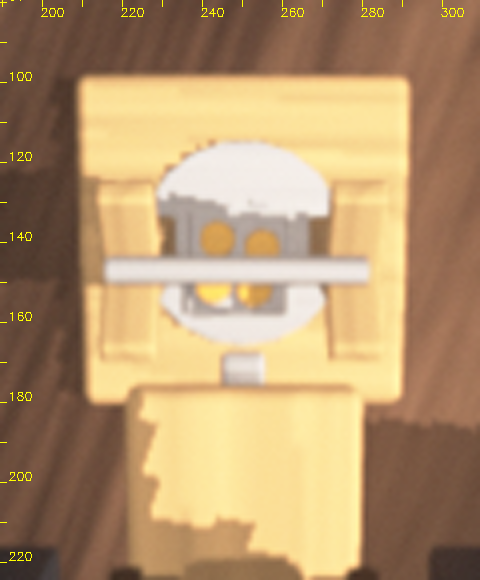

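>>> {"api": "move_arm", "payload": {"series": [[-0.018, 0, -0.01, 0], [-0.018, 0, -0.03, 0], [-0.018, 0, -0.055, 0], [-0.018, 0, -0.08, 0], [-0.018, 0, -0.105, 0], [-0.018, 0, -0.125, 0], [-0.018, 0, -0.13, 0], [-0.018, 0, -0.13, 0]]}}

```text
time: 25.85
ee_pos: [0.5203, -0.357, 0.2889]
eef_rot: [-0.172, 0.985, -0.0, 0.0]
ft_force: [-0.1, 0.3, -1.0]
width: 0.0176
```

```bash
python3 - <<'E'
from h import *
go(.5063,.1458,.289,-1.59)
E
```

```text
t 25.85 p [ 0.5203 -0.357   0.2889] yaw 19.78 tilt [ 0.05 -0.03] F [-0.11  0.26 -0.97] w 0.0176
shift [-1.570e-01  4.778e-01 -3.000e-04] roll 0.3731
```

>>> {"api": "move_arm", "payload": {"series": [[-0.005, 0.015, 0, 0.02], [-0.014, 0.04, 0, 0.05], [-0.025, 0.075, 0, 0.09], [-0.037, 0.11, 0, 0.13], [-0.05, 0.15, 0, 0.17], [-0.063, 0.19, 0, 0.21], [-0.076, 0.23, 0, 0.25], [-0.089, 0.27, 0, 0.29], [-0.102, 0.31, 0, 0.33], [-0.115, 0.35, 0, 0.36], [-0.128, 0.39, 0, 0.373], [-0.14, 0.425, 0, 0.373], [-0.15, 0.455, 0, 0.373], [-0.156, 0.472, 0, 0.373], [-0.157, 0.4778, 0, 0.373], [-0.157, 0.4778, 0, 0.373], [-0.157, 0.4778, 0, 0.373]]}}

```text
time: 27.55
ee_pos: [0.5062, 0.1445, 0.2882]
eef_rot: [0.015, 1.0, -0.0, -0.0]
ft_force: [0.4, 0.2, 0.1]
width: 0.0176
```

```bash
python3 - <<'E'
from h import *
go(.5063,.1458,.11,-1.59); print(rodnow())
w=snap("wrist","w26"); t=snap("top","t26"); s=snap("scene","s26")
crop(w,200,110,310,225,5,"w26z.png");crop(t,110,130,200,220,6,"t26z.png");crop(s,100,150,210,290,4,"s26z.png")
E
```

```text
t 27.55 p [0.5062 0.1445 0.2882] yaw -1.67 tilt [-0.03 -0.04] F [0.38 0.19 0.06] w 0.0176
shift [-0.0002  0.0014  0.1782] roll -0.0013
[0.49722448 0.14607549 0.20293033]
```

View pics/w26z.png

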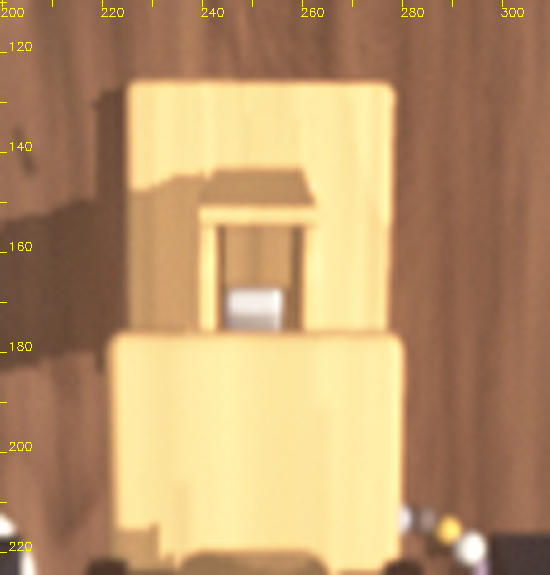

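View pics/t26z.png

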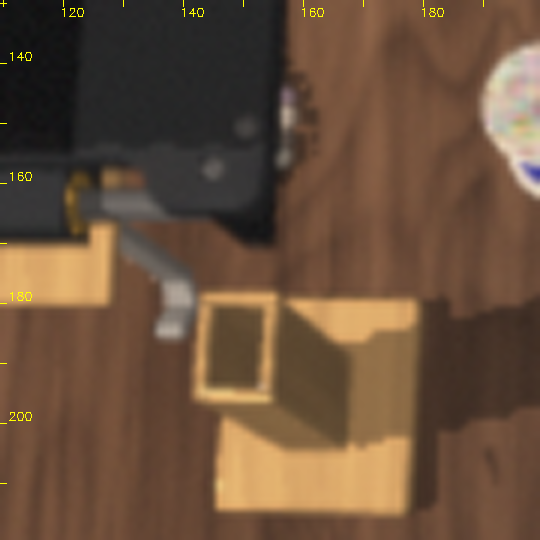

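View pics/s26z.png

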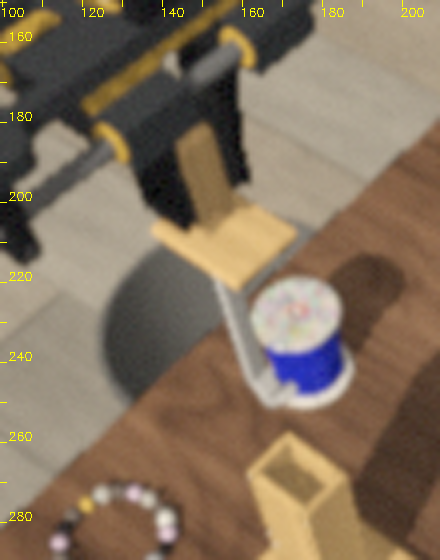

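>>> {"api": "move_arm", "payload": {"series": [[0, 0.0014, 0, 0], [0, 0.0014, 0.02, 0], [0, 0.0014, 0.04, 0], [0, 0.0014, 0.055, 0], [0, 0.0014, 0.06, 0], [0, 0.0014, 0.06, 0]]}}

```text
time: 28.3
ee_pos: [0.506, 0.1472, 0.2284]
eef_rot: [0.014, 1.0, -0.0, -0.0]
ft_force: [-0.5, 0.3, -1.3]
width: 0.0177
```

```bash
python3 - <<'E'
from h import *
go(.5063,.1458,.11,-1.59); print(rodnow())
t=snap("top","t27"); s=snap("scene","s27"); w=snap("wrist","w27")
crop(t,110,150,180,220,7,"t27z.png");crop(s,120,180,210,300,5,"s27z.png")
crop(w,200,110,310,225,5,"w27z.png")
E
```

```text
t 28.3 p [0.506  0.1472 0.2284] yaw -1.59 tilt [-0.05 -0.02] F [-0.46  0.32 -1.3 ] w 0.0177
shift [-0.0005 -0.0014  0.1184] roll -0.0
[0.4969913  0.14874813 0.14311664]
```

View pics/t27z.png

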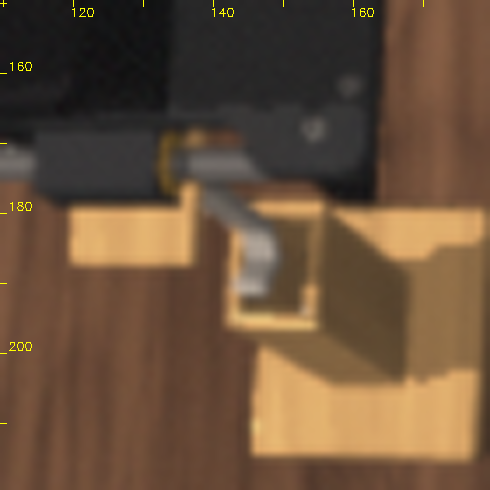

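View pics/s27z.png

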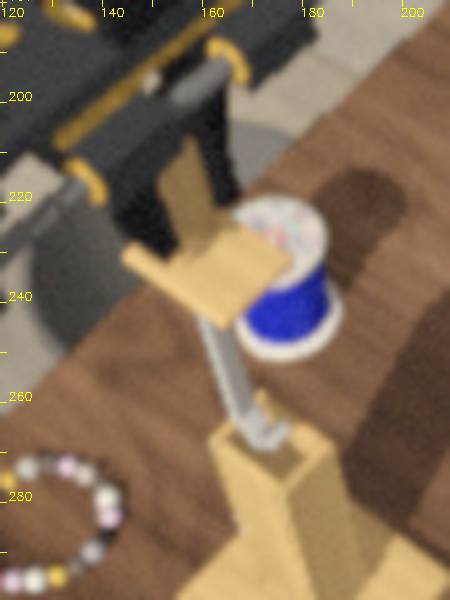

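View pics/w27z.png

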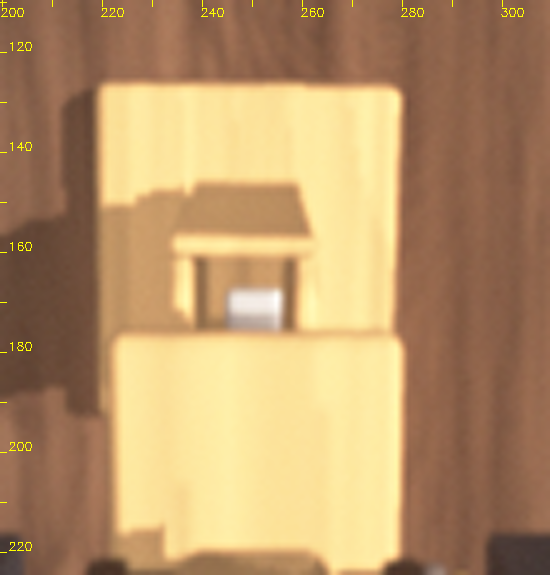

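>>> {"api": "move_arm", "payload": {"series": [[-0.0003, -0.0014, 0, 0], [-0.0003, -0.0014, 0, 0], [-0.0003, -0.0014, 0.008, 0], [-0.0003, -0.0014, 0.016, 0], [-0.0003, -0.0014, 0.025, 0], [-0.0003, -0.0014, 0.03, 0], [-0.0003, -0.0014, 0.03, 0]]}}

```text
time: 29.15
ee_pos: [0.5058, 0.1459, 0.1976]
eef_rot: [0.014, 1.0, -0.0, -0.001]
ft_force: [0.8, -0.7, -1.0]
width: 0.0176
```

```bash
python3 - <<'E'
from h import *
go(.5063,.1458,.11,-1.59); print(rodnow())
w=snap("wrist","w28")
crop(w,200,110,310,225,5,"w28z.png")
E
```

```text
t 29.15 p [0.5058 0.1459 0.1976] yaw -1.57 tilt [-0.1  -0.03] F [ 0.75 -0.69 -1.02] w 0.0176
shift [-0.0006 -0.      0.0876] roll 0.0003
[0.49687881 0.14743085 0.11227338]
```

View pics/w28z.png

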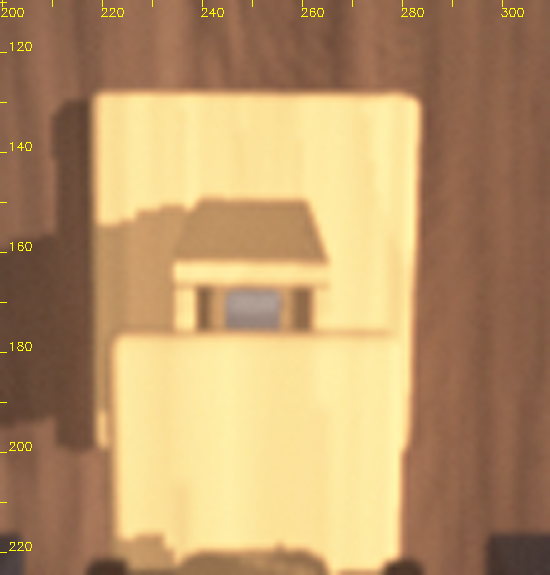

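>>> {"api": "move_arm", "payload": {"series": [[-0.0008, 0.0003, 0, 0], [-0.0008, 0.0003, 0.008, 0], [-0.0008, 0.0003, 0.018, 0], [-0.0008, 0.0003, 0.03, 0], [-0.0008, 0.0003, 0.04, 0], [-0.0008, 0.0003, 0.05, 0], [-0.0008, 0.0003, 0.06, 0], [-0.0008, 0.0003, 0.065, 0], [-0.0008, 0.0003, 0.065, 0]]}}

```text
time: 30.1
ee_pos: [0.5068, 0.1462, 0.1329]
eef_rot: [0.014, 1.0, -0.0, -0.001]
ft_force: [-0.2, 0.1, 0.2]
width: 0.0174
```

>>> {"api": "move_arm", "payload": {"series": [[0, 0, 0.007, 0], [0, 0, 0.013, 0], [0, 0, 0.018, 0], [0, 0, 0.02, 0], [0, 0, 0.0215, 0], [0, 0, 0.0215, 0]]}}

```text
time: 30.7
ee_pos: [0.5072, 0.1464, 0.1122]
eef_rot: [0.014, 1.0, 0.0, -0.0]
ft_force: [-0.6, -1.1, -1.2]
width: 0.0176
```

```bash
python3 - <<'E'
from h import *
go(.5063,.1458,.11,-1.59); print(rodnow())
w=snap("wrist","w29")
crop(w,200,110,310,225,5,"w29z.png")
E
```

```text
t 30.7 p [0.5072 0.1464 0.1122] yaw -1.57 tilt [-0.01  0.  ] F [-0.61 -1.09 -1.18] w 0.0176
shift [ 0.0009 -0.0006  0.0022] roll 0.0003
[0.49822802 0.14792094 0.026854  ]
```

View pics/w29z.png

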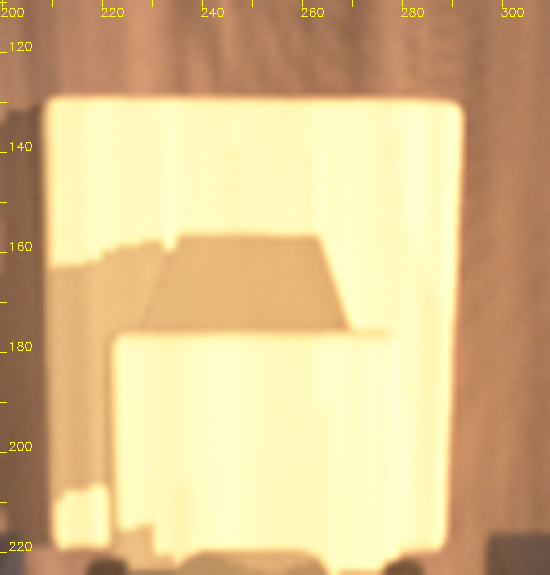

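Almost home (about 2 mm to go). I'll lower until the flange touches, then release.

>>> {"api": "move_arm", "payload": {"series": [[0, 0, 0.001, 0], [0, 0, 0.0018, 0], [0, 0, 0.0018, 0]]}}

```text
time: 31.05
ee_pos: [0.5072, 0.1464, 0.1104]
eef_rot: [0.014, 1.0, 0.0, -0.0]
ft_force: [0.3, -0.6, -1.5]
width: 0.0176
```

>>> {"api": "move_arm", "payload": {"series": [[0, 0, 0, 0], [0, 0, 0, 0], [0, 0, 0, 0], [0, 0, 0, 0], [0, 0, 0, 0], [0, 0, 0, 0], [0, 0, 0, 0]], "claw": 0.2}}

```text
time: 31.75
ee_pos: [0.5072, 0.1464, 0.1104]
eef_rot: [0.014, 1.0, 0.0, 0.0]
ft_force: [-0.4, 0.6, -1.0]
width: 0.0515
```

>>> {"api": "move_arm", "payload": {"series": [[0, 0, -0.01, 0], [0, 0, -0.03, 0], [0, 0, -0.06, 0], [0, 0, -0.1, 0], [0, 0, -0.14, 0], [0, 0, -0.17, 0], [0, 0, -0.18, 0], [0, 0, -0.18, 0]]}}

```text
time: 32.55
ee_pos: [0.5078, 0.1466, 0.2921]
eef_rot: [0.014, 1.0, 0.001, 0.001]
ft_force: [-0.4, 0.1, -0.7]
width: 0.0521
```

```bash
python3 - <<'E'
from h import *
go(.5063,.1458,.11,-1.59)
w=snap("wrist","w30");s=snap("scene","s30");t=snap("top","t30")
crop(w,200,100,310,235,5,"w30z.png");crop(s,120,110,340,310,3,"s30z.png")
crop(t,310,130,420,255,5,"t30z.png")
E
```

```text
t 32.55 p [0.5078 0.1466 0.2921] yaw -1.57 tilt [0.15 0.07] F [-0.43  0.09 -0.68] w 0.0521
shift [ 0.002  -0.0011  0.1821] roll 0.0003
```

View pics/w30z.png

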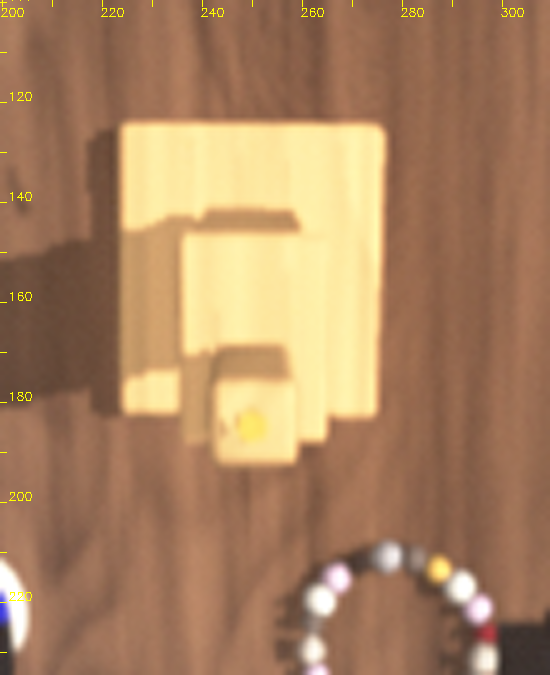

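View pics/s30z.png

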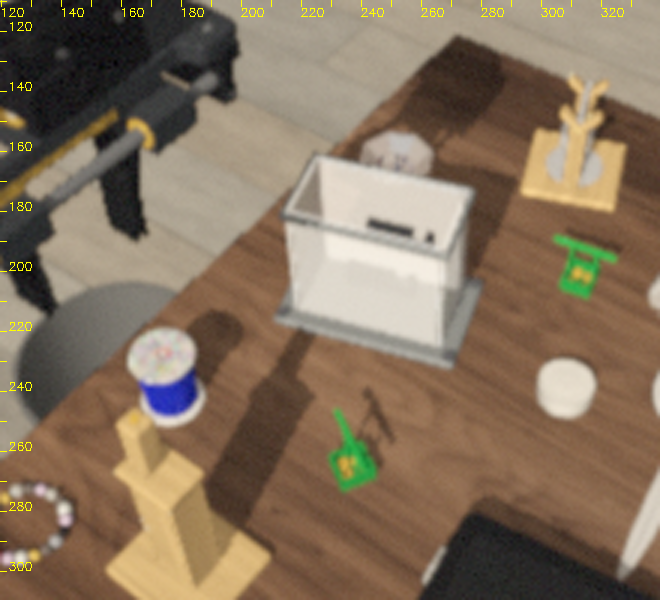

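View pics/t30z.png

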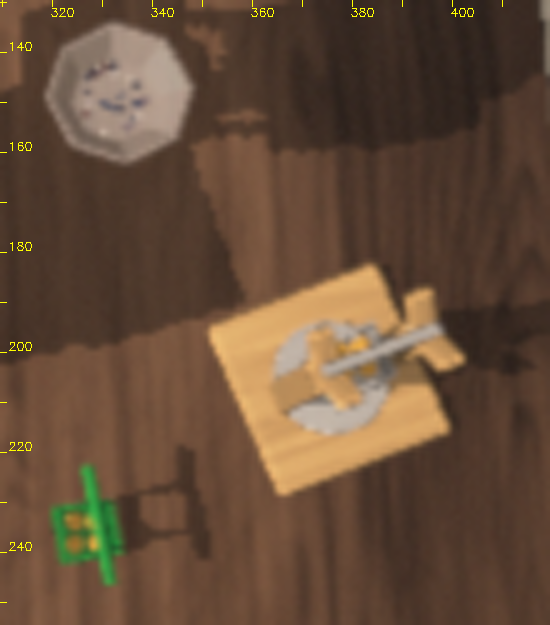

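```bash
python3 - <<'E'
from h import *
np.set_printoptions(precision=4,suppress=True)
t=V("t30.npz");w=V("w30.npz")
b=t.plane([[372.8,204],[395.3,195]],.088);print("bar",b,b.mean(0),np.degrees(np.arctan2(*(b[0]-b[1])[[1,0]]))-90)
c=t.cloud()
print("bar depth",[c[v,u] for u,v in[(380,201),(385,199),(390,197)]])
print("handle top depth z",w.cloud()[183,247],"flange",w.cloud()[155,250], "base",w.cloud()[130,230])
print("flange",w.plane([[234,146.5],[263,146.5],[263,187.8]],.136),"handle",w.plane([[248.5,183.7]],.186))
E
```

```text
bar [[ 0.4563 -0.3473  0.088 ]
 [ 0.4757 -0.3988  0.088 ]] [ 0.466 -0.373  0.088] 20.539586677335464
bar depth [array([ 0.4624, -0.363 ,  0.0907]), array([ 0.4671, -0.3752,  0.088 ]), array([ 0.4711, -0.3862,  0.0894])]
handle top depth z [0.506  0.1442 0.1862] flange [0.4843 0.1478 0.1358] base [0.4607 0.1184 0.0094]
flange [[0.4742 0.1301 0.136 ]
 [0.4751 0.1626 0.136 ]
 [0.5226 0.1618 0.136 ]] handle [[0.5068 0.1457 0.186 ]]
```

```bash
python3 -c "
from bench import r
print(r.close_job())"
```

```text
the job is handed in; nothing more can be done
None
```

The job is handed in at about 32.7 s; no verdict was reported. The basket hangs on the drip stand and the rod is back in its sleeve.

**What I did:** I took the rod from the sleeve and passed the hook under the basket's bar. I drew the bar along the rails to the stop, felt at about 2.3 N. Then I eased it back about 3.5 mm, lifted it out, set the bar in both forks, unhooked, and returned the rod.

**Last checks:**
- **Basket:** the bar is at about (0.466, -0.373, 0.088 to 0.090) m, within about 3 mm of the measured seat. Its yaw is within about 1° of the stand's.
- **Rod:** the top of the handle is at 0.186 m and the flange is on the mouth at 0.136 m, so the rod origin is at about 0.025 m. It is within about 1 mm of the sleeve's middle and looks upright.
- **Bystanders:** spool, dish and jar look unmoved in the final views; I did not measure them again.
- **Forces:** I only read these at the end of each move. The largest was about 3 N; shorter peaks would not show.

**What failed or disagreed:**
- **First grasp:** it closed on nothing. The fingertips stood about 39 mm above the reported TCP height, and the second grasp allowed for that.
- **Sideways readings:** the wrist camera read about 3 mm off the arm's own positions, so I lined the basket up with the forks by comparing both within one picture.

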